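Change the tapered roller bearing in a wheel hub

TASK

Change the rusty tapered roller bearing in the wheel hub: first lift the brass spacer and the steel washer off the axle and lay both flat in the steel parts tray, then take the rusty bearing out and put it in the cardboard box. Seat the bright new bearing fully home in the hub, narrow end down and without forcing or dropping it, then put the washer and, on top of it, the spacer back on the axle. Leave the loose nut and the tin snips where they lie.

Things in the scene. Friction and masses are not known exactly. Their poses are not given: they have to be found in the camera images.
- hub_seat (a point): Grey wheel hub, fixed upright, five studs, 136 mm flange. Point: on the axle's axis at the floor of its tapered seat, 40 mm above the bench; z up. Seat 17 mm deep, 52.6 mm wide at the floor, 63 mm at the rim (82 mm outside). Axle 20 mm thick, tip 60 mm above the point, bevelled to 10 mm over its last 8 mm; stud tips 10 mm above it. Heights of undersides above the point, old or new: bearing 0, washer 28, spacer 34 mm, all resting loose.
- old_c (a point): Worn bearing, rusty brown, in the hub's tapered seat at the start: 62 mm wide over the rollers at the top, 51 mm at the bottom, 28 mm high, bore 24 mm, 0.3 kg. Its inner ring, 40 mm wide, stands up bare from 18 to 28 mm above the underside: grip it there. Point: on its axis, 14 mm above the underside; z up along the axis.
- new_c (a point): New bearing, bright steel rollers in a brass cage, standing narrow end down in an upturned cardboard lid (rim 14 mm high). 62 mm wide over the rollers at the top, 51 mm at the bottom, 28 mm high, bore 24 mm, 0.3 kg. Its inner ring, 40 mm wide, stands up bare from 18 to 28 mm above the underside: grip it there. Point: on its axis, 14 mm above the underside; z up along the axis.
- washer_c (a point): Bright steel thrust washer on top of the rusty bearing: 46 mm across, 6 mm thick, bore 24 mm. The point is its centre, half-way up; z along its axis.
- spacer_c (a point): Brass spacer ring on top of the washer: 34 mm across, 15 mm high, bore 24 mm. The point is its centre, half-way up; z along its axis.
- tray_floor (a point): Shallow steel parts tray, empty, fixed on the bench: 140 mm square, walls 2.5 mm thick, rim (with its beading) 18 mm above the bench. The point is the centre of its inner floor, 2.5 mm above the bench; x and y along its sides.
- carton_floor (a point): Empty open cardboard box, fixed on the bench: 112 mm square, 30 mm high, walls 3 mm. The point is the centre of its inner floor, 3 mm above the bench; x and y along its sides.
- nut_c (a point): Large loose hex nut lying on the bench at the right, 34 by 39 mm, 16 mm high; to be left alone. The point is its centre.
- snips_c (a point): Tin snips with long orange-red grips, lying loose in front of the drawer cabinet (the nearest of the plier-like tools there to the work), 250 mm long, 14 mm high; to be left alone. The point is their middle, x along their length.

How it is judged:
By the outcome, as a careful person would: the job done as asked, in the order asked, and still so for the second after the job is handed in, with the robot touching nothing.
It also fails if it takes over 136 s, if anything falls off the work surface, if the arm or the gripper's body presses on something with over 40 N, if the wrist force passes 120 N, or if a joint passes its speed limit or range.

ROBOT

A 6-joint arm with a two-finger parallel gripper is mounted at the origin on a cart in front of the work surface, level with it; the furniture and walls round the work are solid. World frame = base frame: x ahead of the robot, y to its left, z up, the work surface at z = 0. Lengths are in mm, angles in rad, forces in N, time in s.
With the tool pointing down it reaches from about 350 to 725 mm from the base axis. Payload 6 kg.
Tool frame: the origin (TCP) lies between the finger pads; the fingertips stand 11 mm ahead of it and the grasp point (between the pads) lies 8 mm behind it (r.tip_reach is the z of the fingertips in the tool frame, in mm); z points along the fingers, y is the line along which they close (so a half turn about z gives the same grasp; the last joint's range is limited). The gripper opens to 85 mm and grips with 20 to 120 N. Pads are 22 mm wide; open, the fingers measure 114 mm over their backs; the gripper's body (76 mm by 85 mm) begins 54 mm behind the grasp point. The pads swing forward as they close: fully open they stand 13 mm farther back than shut.
Start: joints at [-1.001, 0.04, 0.085, 0, -1.615, -0.334], TCP at [140.184, -583.372, 242.261] pointing down, gripper open.
Joint ranges: [-2.56, 2.56], [-1.29, 2.01], [-1.08, 1.49], [-3.29, 1.98], [-2.81, -0.18], [-2.99, 2.99]. Speed limits (rad/s): [2.57, 2.57, 3.01, 3.14, 3.14, 3.14].

INTERFACE

Orientations are given as a unit quaternion [x, y, z, w].
In Python, from plant import r, imaging, close_job gives the robot as it stands.
- The arm moves only by the shell command python3 -m creep 'ROWS'. ROWS is JSON, a list of rows, each an object of numbers: "jaw": the finger opening in mm, from 0 to 85.4; "x", "y", "z": the shift along the world's x, y, z in mm; "ax", "ay", "az": the turn, a rotation vector about the world's x, y, z in rad. In form: [{"jaw": .., "x": .., "y": .., "z": .., "ax": .., "ay": .., "az": ..}, ...]. A call has 1 to 5 rows; each row shifts and turns the commanded pose from where the row before left it; what a row does not reach is not made up. A row lasts 1/10 s, in which the tool goes at most 50 mm and 8.59 degrees, less where a joint would pass 70% of its speed; a pose out of reach is approached as far as the arm can. A call is refused whole if a number of a shift passes 50 or a number of a turn 0.15, either way. A call with a gripper value outside its range is refused whole. The fingers move at their own pace and stop on an object; the grip force is fixed at half the most. Time passes only in rows, so rows that do not move let the fingers close. It gives the time, the measured TCP pose, the force, the opening and the grip force at its end, in the units of the state.
- r.get_obs(): the state, without advancing time (a new reading comes with each control period).
- imaging.capture(name): name is "scene" or "side" or "wrist"; returns a dict with "color" (480x640x3 uint8, red, green, blue), "camera_matrix" (3x3 intrinsics, pixels), "R" (3x3) and "t" (3): a world point X has camera coordinates R X + t. Camera axes: x right, y down, z forward; pixel columns grow to the right and rows downward; lengths in mm; the calibration is good to about 2 mm. The wrist camera is an equidistant fisheye: a pixel r from the principal point sees the ray r / f radians off the axis. A picture is of the moment at which its call begins. There is no depth.
- close_job(): hands the job in; it is judged then, once.
The state is a dict: "clock": time; "joint_positions": joint angles; "joint_velocities": joint speeds; "tau": joint torques, N m; "eef_pos": TCP position; "eef_rot": TCP orientation; "ft_force": force on the tool from outside, world axes, zero at the start; "wrist_torque": the same for the moment, N m; "width": opening from 0.0 (shut) to 1.0 (fully open); "finger_force": force on a finger pad.
Only numpy, scipy, OpenCV 4.12 (cv2) and the standard library are available. Lean on these libraries where they do the work, as an engineer would, in place of code of your own. Each camera call takes 0.05 s, during which the arm holds its last target. There are 200 camera calls.

## Working session

There is one attempt and no reset: what is moved stays moved. The work goes in short steps, Python scripts to look and compute and a shell command to move; the robot and the scene stay as the last step left them, time stands still between calls to the robot, and variables do not carry over. Pictures are saved under pics/ and viewed, at most 14 in all, crops included, and the job is handed in when it is done.

```bash
ls; mkdir -p pics; python3 - <<'E'
from plant import r, imaging
import cv2
print(r.get_obs(), r.tip_reach)
for n in ("scene","side","wrist"):
    d=imaging.capture(n); cv2.imwrite(f"pics/{n}0.png",d["color"][:,:,::-1]); print(n,d["camera_matrix"].tolist(),d["R"].tolist(),d["t"].tolist())
E
```

```text
pics
{'clock': 0.0, 'joint_positions': array([-1.00129541e+00,  4.08084962e-02,  8.38194670e-02, -4.72001333e-04,
       -1.61551363e+00, -3.33685236e-01]), 'joint_velocities': array([ 2.62441330e-03, -8.72236386e-05, -2.36304329e-03, -1.33573482e-03,
       -2.89785996e-04, -6.63482240e-04]), 'tau': array([-7.64116394e-04, -3.68199420e+01,  3.47421598e+01,  6.93237931e+00,
       -5.17863620e-03,  1.23238141e-05]), 'eef_pos': array([ 140.18365562, -583.0735419 ,  241.28386418]), 'eef_rot': array([-1.17645062e-01,  9.93055314e-01,  8.70529337e-04, -1.60182704e-04]), 'ft_force': array([ 0.58009391, -0.03813623,  0.42558804]), 'wrist_torque': array([-0.01012141, -0.00906189, -0.00541484]), 'finger_force': 0.0, 'width': 1.0021496572030952} 11.0
scene [[522.4230713022092, 0.0, 320.0123378038986], [0.0, 522.4230713022092, 235.84375102001283], [0.0, 0.0, 1.0]] [[0.5926881679110582, -0.8053283658637396, 0.012921252008684792], [-0.3268871662156581, -0.2551754150981484, -0.9099616959482331], [0.7361151514414913, 0.5350997389877202, -0.41449095666075003]] [-265.5086380650882, 228.38968973282596, 880.3278368221582]
side [[507.1062680953702, 0.0, 320.2481454506156], [0.0, 507.1062680953702, 243.85656842826342], [0.0, 0.0, 1.0]] [[-0.9541327258396627, -0.2986954808362031, 0.02029165369811529], [-0.1375958770096986, 0.3773123276864415, -0.9158071751224551], [0.2658911734370036, -0.8765936442296789, -0.4011053063528635]] [452.91933783912754, 135.26534271031616, 890.0753100268698]
wrist [[371.64829954431775, 0.0, 320.3635264705254], [0.0, 371.64829954431775, 242.47536815444687], [0.0, 0.0, 1.0]] [[-0.23388753273758636, 0.9722615925940605, 0.002004394268964412], [0.9262085207402573, 0.22218106172077642, 0.3045871827913536], [0.29569308097767416, 0.07309563173739969, -0.9524823517960012]] [598.7941322606061, -39.170329619767394, 381.00723815759284]
```

View pics/scene0.png

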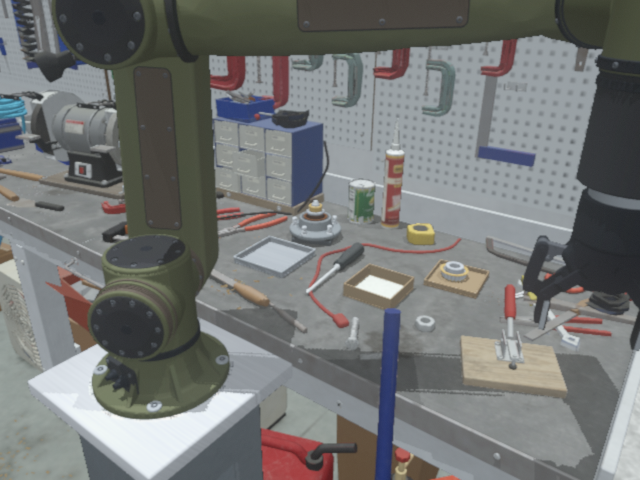

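View pics/side0.png

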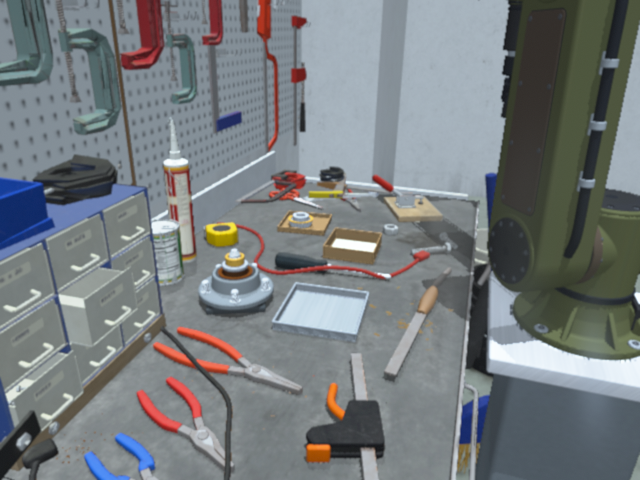

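The scene view shows the spacer/axle at about (316,203), tray (274,256), carton (379,285) and new bearing (455,268). In the side view the spacer is at about (235,255), tray (321,311), carton (353,245) and new bearing (301,216).

```bash
cat >h.py <<'E'
import numpy as np, cv2
from plant import r, imaging
from scipy.spatial.transform import Rotation as Rot
def snap(n,f=None):
    d=imaging.capture(n)
    if f: cv2.imwrite(f"pics/{f}.png",d["color"][:,:,::-1])
    return d
def ray(d,u,v,fish=False):
    K=d["camera_matrix"];R=np.array(d["R"]);t=np.array(d["t"])
    p=np.array([(u-K[0][2])/K[0][0],(v-K[1][2])/K[1][1]])
    if fish:
        a=np.hypot(*p); c=np.r_[p/max(a,1e-9)*np.sin(a),np.cos(a)]
    else: c=np.r_[p,1]
    return -R.T@t, R.T@c/np.linalg.norm(c)
def onz(d,u,v,z,fish=False):
    o,k=ray(d,u,v,fish); return o+k*(z-o[2])/k[2]
def tri(r1,r2):
    (o1,k1),(o2,k2)=r1,r2
    s=np.linalg.lstsq(np.c_[k1,-k2],o2-o1,rcond=None)[0]
    a,b=o1+s[0]*k1,o2+s[1]*k2
    return (a+b)/2, np.linalg.norm(a-b)
def proj(d,X,fish=False):
    K=d["camera_matrix"];c=np.array(d["R"])@X+d["t"]
    if fish:
        q=np.hypot(c[0],c[1]);a=np.arctan2(q,c[2]);p=c[:2]/max(q,1e-9)*a
    else: p=c[:2]/c[2]
    return np.array([K[0][0]*p[0]+K[0][2],K[1][1]*p[1]+K[1][2]])
E
python3 - <<'E'
from h import *
np.set_printoptions(precision=1,suppress=True)
s,e=snap("scene"),snap("side")
for n,a,b in [("axletip",(317,200),(235,250)),("tray",(274,256),(321,311)),("carton",(379,287),(352,248)),("newb",(455,267),(301,215)),("nut",(425,323),(391,229))]:
    print(n,*tri(ray(s,*a),ray(e,*b)))
for n,dd,l in [("s",s,[(235,255),(266,237),(315,253),(282,275)]),("e",e,[(296,284),(369,291),(363,340),(273,329)])]:
    print(n,[onz(dd,*p,18)[:2] for p in l])
for n,dd,l in [("s",s,[(345,284),(374,263),(413,281),(384,305)]),("e",e,[(332,229),(381,233),(374,262),(324,257)])]:
    print(n,[onz(dd,*p,30)[:2] for p in l])
for d,f,c in((s,"sc",(316,215)),(s,"scn",(456,272)),(e,"si",(235,270)),(e,"sin",(301,220))):
    im=cv2.getRectSubPix(d["color"],(80,60),c);cv2.imwrite(f"pics/{f}.png",cv2.resize(im,(400,300),interpolation=2)[:,:,::-1])
a=[cv2.imread(f"pics/{f}.png") for f in("sc","scn","si","sin")]
cv2.imwrite("pics/crops.png",np.vstack([np.hstack(a[:2]),np.hstack(a[2:])]))
E
```

```text
axletip [598.3 123.5  99.8] 6.165749880211782
tray [433.4 127.5   6.1] 0.45227420827516035
carton [ 449.8 -154.4    9. ] 5.650792879190726
newb [ 607.1 -259.8   28.4] 0.3931439489980147
nut [ 385.7 -294.7    9.8] 3.2979498732775503
s [array([362.6, 188.1]), array([484.5, 198.6]), array([487.7,  44.5]), array([355.5,  36.5])]
e [array([501.5,  68.7]), array([365.3,  49.2]), array([340.3, 207.1]), array([484.4, 224.5])]
s [array([ 389.7, -107.6]), array([ 509.6, -106.4]), array([ 489. , -215.3]), array([ 367.8, -214.3])]
e [array([ 506.9, -192.6]), array([ 394.2, -208.1]), array([377.6, -51. ]), array([479.6, -39.3])]
```

View pics/crops.png

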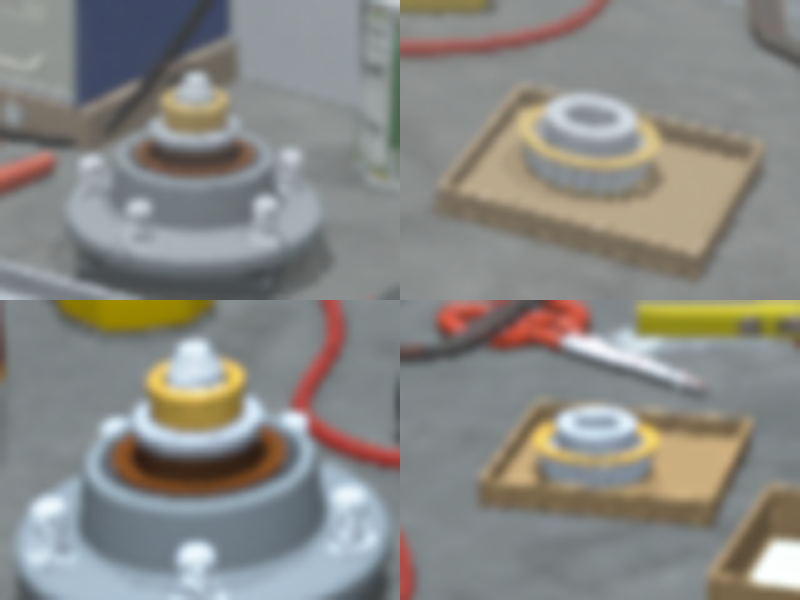

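The crops refine the axle tip to scene (315.4,200.2) and side (234.5,249). The new ring top is at scene (454.9,265.5) and side (300.9,214.5). Next I'll recompute these, locate the can and the tube, and set off.

```bash
python3 - <<'E'
from h import *
np.set_printoptions(precision=1,suppress=True)
s,e=snap("scene"),snap("side")
for n,a,b in [("axletip",(315.4,200.2),(234.5,249)),("newb",(454.9,265.5),(300.9,214.5)),("tubetip",(396,127),(171,120)),("cantop",(362,184),(166,228))]:
    print(n,*tri(ray(s,*a),ray(e,*b)))
E
for i in 1 2 3 4; do python3 -m creep '[{"x":22,"y":35,"az":-0.012},{"x":22,"y":35,"az":-0.012},{"x":22,"y":35,"az":-0.012},{"x":22,"y":35,"az":-0.012},{"x":22,"y":35,"az":-0.012}]' | tail -c 400; done
```

```text
axletip [596.7 126.4 101.1] 1.8982020391575198
newb [ 607.4 -258.7   30.9] 2.089297552952542
tubetip [778.9   4.3 285. ] 15.734751357320903
cantop [760.2  89.  106.8] 6.86293029479474validation failed for argument at $[0]...
validation failed for argument at $[0]...
validation failed for argument at $[0]...
validation failed for argument at $[0]...
```

```bash
for i in 1 2 3 4; do python3 -m creep '[{"jaw":60,"x":22,"y":35,"z":0,"ax":0,"ay":0,"az":-0.012},{"jaw":60,"x":22,"y":35,"z":0,"ax":0,"ay":0,"az":-0.012},{"jaw":60,"x":22,"y":35,"z":0,"ax":0,"ay":0,"az":-0.012},{"jaw":60,"x":22,"y":35,"z":0,"ax":0,"ay":0,"az":-0.012},{"jaw":60,"x":22,"y":35,"z":0,"ax":0,"ay":0,"az":-0.012}]' | tail -c 400; done
```

```text
clock: 0.85
eef_pos: [250.6, -407.0, 242.3]
eef_rot: [-0.087, 0.996, -0.0, 0.0]
ft_force: [1.2, -0.2, 0.4]
width: 0.707
finger_force: 0.0
clock: 1.35
eef_pos: [360.7, -231.8, 242.6]
eef_rot: [-0.058, 0.998, -0.0, 0.001]
ft_force: [1.1, -0.6, -0.0]
width: 0.701
finger_force: 0.0
clock: 1.85
eef_pos: [470.8, -56.6, 242.6]
eef_rot: [-0.028, 1.0, 0.0, 0.0]
ft_force: [0.3, -0.2, -0.2]
width: 0.7
finger_force: 0.0
clock: 2.35
eef_pos: [580.9, 118.3, 242.3]
eef_rot: [0.002, 1.0, 0.0, 0.0]
ft_force: [1.0, -0.4, 0.4]
width: 0.698
finger_force: 0.0
```

```bash
python3 -m creep '[{"jaw":60,"x":8,"y":4,"z":-30,"ax":0,"ay":0,"az":0},{"jaw":60,"x":8,"y":4,"z":-20,"ax":0,"ay":0,"az":0},{"jaw":60,"x":0,"y":0,"z":0,"ax":0,"ay":0,"az":0}]'; python3 - <<'E'
from h import *
np.set_printoptions(precision=1,suppress=True)
d=snap("wrist","w1"); 
print(r.tip_reach,r.get_obs()["eef_pos"])
for z in (100,89): print(proj(d,np.array([597,126,z]),True))
E
```

```text
clock: 2.65
eef_pos: [595.1, 124.9, 187.7]
eef_rot: [0.002, 1.0, -0.001, -0.003]
ft_force: [-0.4, 0.3, -1.1]
width: 0.701
finger_force: 0.0
11.0 [595.6 124.4 190.6]
[321.9 258.9]
[321.9 253.2]
```

View pics/w1.png

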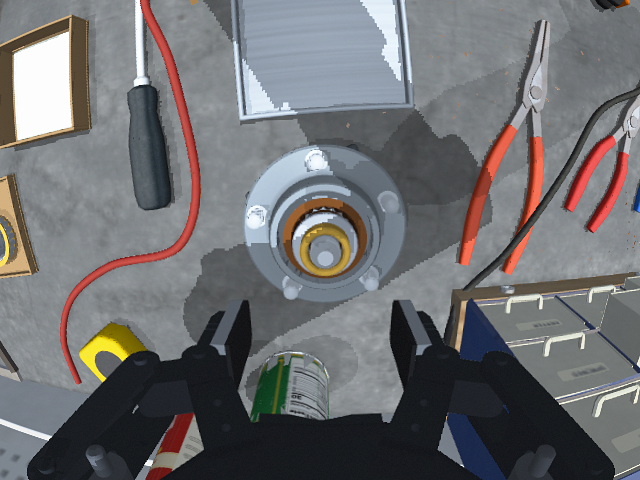

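The wrist view shows the axle tip at about (326,259), the brass spacer around it, the tray edge at (240-412, 105-118), and the carton and lid at left. The fingers straddle the axle in y.

```bash
python3 - <<'E'
from h import *
np.set_printoptions(precision=1,suppress=True)
d=snap("wrist"); im=d["color"]
hsv=cv2.cvtColor(im,cv2.COLOR_RGB2HSV)
m=((hsv[:,:,0]>12)&(hsv[:,:,0]<32)&(hsv[:,:,1]>110)&(hsv[:,:,2]>90)).astype(np.uint8)
m[:200]=0;m[300:]=0;m[:,:270]=0;m[:,390:]=0
c,h=cv2.findContours(m,cv2.RETR_CCOMP,cv2.CHAIN_APPROX_NONE)
for k,hh in zip(c,h[0]):
    if len(k)>20: print(hh[3],cv2.contourArea(k),cv2.boundingRect(k),cv2.fitEllipse(k))
for p in((326,258.5),): print(onz(d,*p,100,True))
# tray rim outer corners (z18), hub flange centre
for p in((240,119),(412,105)): print(onz(d,*p,18,True))
cv2.imwrite("pics/w1c.png",cv2.resize(im[220:300,280:380],None,fx=6,fy=6,interpolation=2)[:,:,::-1])
E
```

```text
-1 2823.5 (284, 200, 83, 76) ((324.79095458984375, 237.63597106933594), (72.04302215576172, 74.68212127685547), 108.569091796875)
1 958.0 (307, 231, 37, 36) ((325.39154052734375, 248.48171997070312), (34.849430084228516, 35.11471939086914), 173.4622039794922)
[598.6 128.2 100. ]
[507.5  59.   18. ]
[495.9 200.   18. ]
```

View pics/w1c.png

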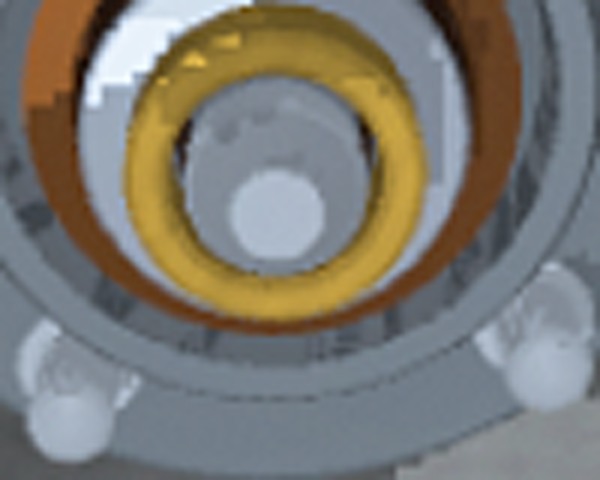

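The crop puts the axle tip at (326.2,255.5). I'll check the fingertip height against the jaw opening from the picture too.

```bash
python3 - <<'E'
from h import *
np.set_printoptions(precision=1,suppress=True)
d=snap("wrist"); im=d["color"]
print(onz(d,326.2,255.5,100,True))
o=r.get_obs();p=o["eef_pos"];R=Rot.from_quat(o["eef_rot"]);print(p,o["width"])
for t in (11,8,5,2,-1,-4): print(t,[proj(d,p+R.apply([sx,sy,t]),True) for sx in(-11,11) for sy in(30,-30)])
cv2.imwrite("pics/w1d.png",cv2.resize(im[280:400,200:440],None,fx=3,fy=3,interpolation=2)[:,:,::-1])
E
```

```text
[598.1 128.3 100. ]
[596.5 124.3 193.9] 0.7039379280294891
11 [array([386.1, 336.6]), array([253.4, 336.4]), array([389.9, 293. ]), array([249.6, 292.9])]
8 [array([387.1, 340.1]), array([252.4, 340. ]), array([391.1, 296. ]), array([248.3, 295.9])]
5 [array([388.2, 343.7]), array([251.3, 343.6]), array([392.3, 299.1]), array([247., 299.])]
2 [array([389.3, 347.5]), array([250.1, 347.3]), array([393.6, 302.4]), array([245.7, 302.3])]
-1 [array([390.4, 351.3]), array([249. , 351.2]), array([395. , 305.8]), array([244.4, 305.7])]
-4 [array([391.5, 355.3]), array([247.8, 355.2]), array([396.3, 309.3]), array([243. , 309.1])]
```

View pics/w1d.png

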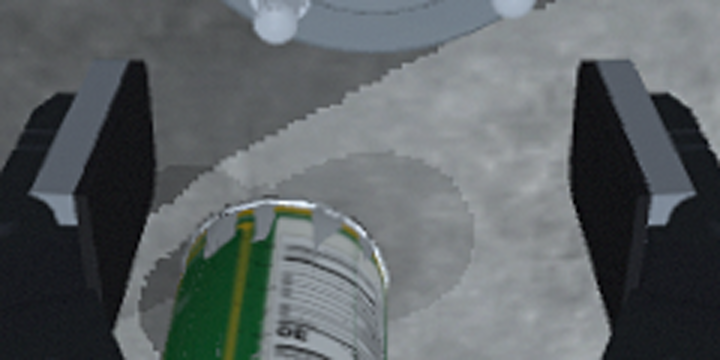

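At a 60 mm opening the tips stand about 5 mm ahead of the TCP. That fits a quadratic swing with 11 mm when shut, so roughly 9 mm at 34 and 7 mm at 46. Now I'll descend on the spacer with the TCP at z = 85.

```bash
python3 -m creep '[{"jaw":60,"x":1.5,"y":4,"z":-30,"ax":0,"ay":0,"az":0},{"jaw":60,"x":0,"y":0,"z":-30,"ax":0,"ay":0,"az":0},{"jaw":60,"x":0,"y":0,"z":-25,"ax":0,"ay":0,"az":0},{"jaw":60,"x":0,"y":0,"z":-15,"ax":0,"ay":0,"az":0},{"jaw":60,"x":0,"y":0,"z":-7,"ax":0,"ay":0,"az":0}]'; python3 -m creep '[{"jaw":60,"x":0,"y":0,"z":0,"ax":0,"ay":0,"az":0},{"jaw":60,"x":0,"y":0,"z":0,"ax":0,"ay":0,"az":0},{"jaw":25,"x":0,"y":0,"z":0,"ax":0,"ay":0,"az":0},{"jaw":25,"x":0,"y":0,"z":0,"ax":0,"ay":0,"az":0},{"jaw":25,"x":0,"y":0,"z":0,"ax":0,"ay":0,"az":0}]';  python3 -m creep '[{"jaw":25,"x":0,"y":0,"z":0,"ax":0,"ay":0,"az":0},{"jaw":25,"x":0,"y":0,"z":0,"ax":0,"ay":0,"az":0},{"jaw":25,"x":0,"y":0,"z":0,"ax":0,"ay":0,"az":0}]'
```

```text
clock: 3.3
eef_pos: [597.7, 128.3, 85.4]
eef_rot: [0.002, 1.0, 0.0, 0.0]
ft_force: [-0.1, 0.1, 0.4]
width: 0.705
finger_force: 0.0
clock: 3.8
eef_pos: [598.5, 128.9, 87.0]
eef_rot: [0.002, 1.0, 0.0, 0.001]
ft_force: [-0.8, 0.2, 4.7]
width: 0.359
finger_force: 59.2
clock: 4.1
eef_pos: [598.4, 128.8, 86.9]
eef_rot: [0.002, 1.0, 0.0, 0.001]
ft_force: [-1.0, -0.0, 6.1]
width: 0.36
finger_force: 59.3
```

```bash
python3 - <<'E'
from h import *
d=snap("wrist"); e=snap("side");s=snap("scene")
a=cv2.resize(d["color"][200:400,220:420],(400,400))
b=cv2.resize(e["color"][220:320,185:285],(400,400),interpolation=2)
cv2.imwrite("pics/g1.png",np.hstack([a,b])[:,:,::-1])
E
```

```text
(no output)
```

View pics/g1.png

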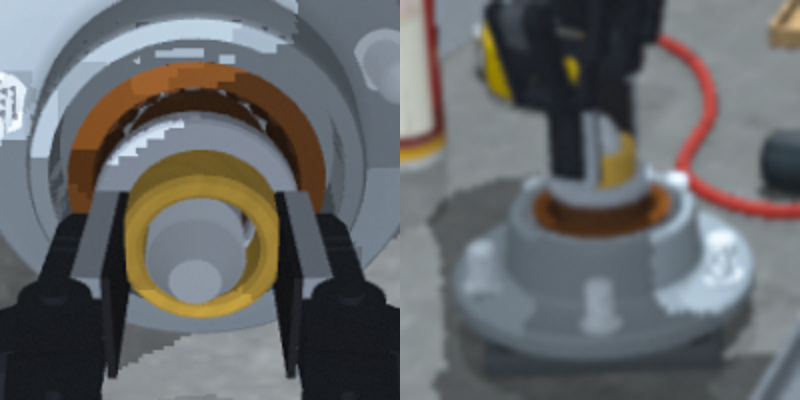

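The spacer is held squarely around the axle. The left panel has the ring at about (200,250) between the pads, and the pad tips sit near the washer top. Lifting it and carrying it to the tray at about (402,124).

```bash
python3 -m creep '[{"jaw":25,"x":0,"y":0,"z":5,"ax":0,"ay":0,"az":0},{"jaw":25,"x":0,"y":0,"z":10,"ax":0,"ay":0,"az":0},{"jaw":25,"x":0,"y":0,"z":20,"ax":0,"ay":0,"az":0},{"jaw":25,"x":0,"y":0,"z":25,"ax":0,"ay":0,"az":0},{"jaw":25,"x":0,"y":0,"z":10,"ax":0,"ay":0,"az":0}]'; python3 - <<'E'
from h import *
d=snap("wrist"); e=snap("side");s=snap("scene")
a=cv2.resize(d["color"][200:400,220:420],(400,400))
b=cv2.resize(e["color"][200:300,185:285],(400,400),interpolation=2)
cv2.imwrite("pics/g2.png",np.hstack([a,b])[:,:,::-1])
E
python3 -m creep '[{"jaw":25,"x":-25,"y":0,"z":0,"ax":0,"ay":0,"az":0},{"jaw":25,"x":-40,"y":-1,"z":0,"ax":0,"ay":0,"az":0},{"jaw":25,"x":-45,"y":-1,"z":0,"ax":0,"ay":0,"az":0},{"jaw":25,"x":-45,"y":-1,"z":-20,"ax":0,"ay":0,"az":0},{"jaw":25,"x":-41,"y":-1,"z":-30,"ax":0,"ay":0,"az":0}]';python3 -m creep '[{"jaw":25,"x":0,"y":0,"z":-30,"ax":0,"ay":0,"az":0},{"jaw":25,"x":0,"y":0,"z":-20,"ax":0,"ay":0,"az":0},{"jaw":25,"x":0,"y":0,"z":0,"ax":0,"ay":0,"az":0},{"jaw":25,"x":0,"y":0,"z":0,"ax":0,"ay":0,"az":0}]'
```

```text
clock: 4.75
eef_pos: [598.6, 128.8, 158.5]
eef_rot: [0.002, 1.0, 0.001, 0.002]
ft_force: [0.3, 0.5, 0.6]
width: 0.359
finger_force: 59.4
clock: 5.4
eef_pos: [401.0, 124.5, 104.8]
eef_rot: [0.002, 1.0, 0.0, 0.0]
ft_force: [-1.6, 0.7, 0.4]
width: 0.363
finger_force: 59.5
clock: 5.8
eef_pos: [402.2, 124.3, 55.5]
eef_rot: [0.002, 1.0, -0.001, -0.0]
ft_force: [0.3, -0.9, 0.1]
width: 0.361
finger_force: 59.5
```

View pics/g2.png

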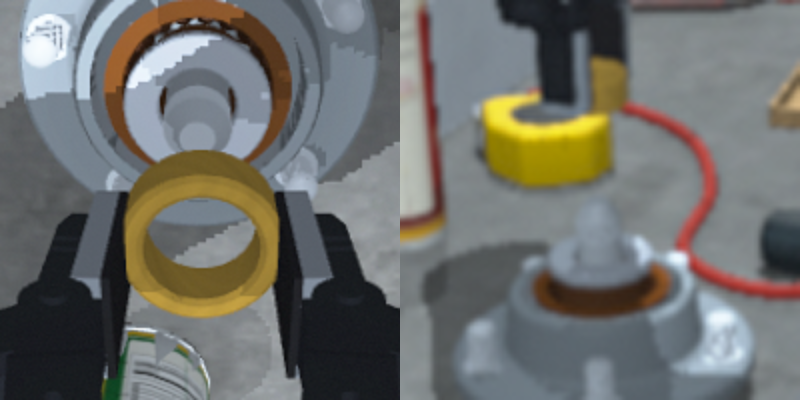

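The spacer is held straight, and the washer and old bearing are left on the axle. Lowering into the tray, finishing slowly.

```bash
python3 -m creep '[{"jaw":25,"x":0,"y":0,"z":-20,"ax":0,"ay":0,"az":0},{"jaw":25,"x":0,"y":0,"z":-12,"ax":0,"ay":0,"az":0},{"jaw":25,"x":0,"y":0,"z":-4,"ax":0,"ay":0,"az":0},{"jaw":25,"x":0,"y":0,"z":0,"ax":0,"ay":0,"az":0},{"jaw":25,"x":0,"y":0,"z":0,"ax":0,"ay":0,"az":0}]'; for i in 1 2 3 ; do python3 -m creep '[{"jaw":25,"x":0,"y":0,"z":-1,"ax":0,"ay":0,"az":0},{"jaw":25,"x":0,"y":0,"z":0,"ax":0,"ay":0,"az":0},{"jaw":25,"x":0,"y":0,"z":0,"ax":0,"ay":0,"az":0}]' | grep -E "pos|ft"; done
```

```text
clock: 6.3
eef_pos: [402.8, 124.8, 20.5]
eef_rot: [0.002, 1.0, 0.0, 0.0]
ft_force: [-0.2, 0.6, -0.8]
width: 0.358
finger_force: 59.5
eef_pos: [402.5, 124.8, 19.1]
ft_force: [-0.6, -0.3, -0.2]
eef_pos: [402.3, 124.6, 17.7]
ft_force: [0.5, 0.2, -0.5]
eef_pos: [402.3, 124.6, 16.7]
ft_force: [-0.1, 0.3, -1.2]
```

```bash
for i in 1 2 3 ; do python3 -m creep '[{"jaw":25,"x":0,"y":0,"z":-0.7,"ax":0,"ay":0,"az":0},{"jaw":25,"x":0,"y":0,"z":0,"ax":0,"ay":0,"az":0},{"jaw":25,"x":0,"y":0,"z":0,"ax":0,"ay":0,"az":0}]' | grep -E "pos|ft"; done
```

```text
eef_pos: [402.3, 124.6, 16.0]
ft_force: [0.1, 0.3, 0.1]
eef_pos: [402.4, 124.7, 15.5]
ft_force: [-0.0, 0.3, 1.4]
eef_pos: [402.5, 124.7, 15.4]
ft_force: [-2.7, -0.6, 5.7]
```

Contact came at TCP 15.4, so the spacer rests on the tray floor. Releasing and going to the washer.

```bash
python3 -m creep '[{"jaw":60,"x":0,"y":0,"z":0,"ax":0,"ay":0,"az":0},{"jaw":60,"x":0,"y":0,"z":0,"ax":0,"ay":0,"az":0},{"jaw":60,"x":0,"y":0,"z":0,"ax":0,"ay":0,"az":0},{"jaw":60,"x":0,"y":0,"z":25,"ax":0,"ay":0,"az":0},{"jaw":60,"x":0,"y":0,"z":40,"ax":0,"ay":0,"az":0}]'; python3 -m creep '[{"jaw":62,"x":20,"y":0,"z":40,"ax":0,"ay":0,"az":0},{"jaw":62,"x":44,"y":1,"z":30,"ax":0,"ay":0,"az":0},{"jaw":62,"x":44,"y":1,"z":11,"ax":0,"ay":0,"az":0},{"jaw":62,"x":44,"y":1,"z":0,"ax":0,"ay":0,"az":0},{"jaw":62,"x":44,"y":1,"z":-20,"ax":0,"ay":0,"az":0}]';python3 -m creep '[{"jaw":62,"x":0,"y":0,"z":0,"ax":0,"ay":0,"az":0},{"jaw":62,"x":0,"y":0,"z":0,"ax":0,"ay":0,"az":0}]'
python3 - <<'E'
from h import *
d=snap("wrist");e=snap("side")
for z in (100,74): print(proj(d,np.array([598,128.4,z]),True))
a=cv2.resize(d["color"][180:380,220:420],(400,400))
b=cv2.resize(e["color"][260:360,260:380],(480,400),interpolation=2)[:,:400]
cv2.imwrite("pics/g3.png",np.hstack([a,b])[:,:,::-1])
E
```

```text
clock: 8.6
eef_pos: [400.8, 123.6, 77.8]
eef_rot: [0.002, 1.0, -0.002, -0.002]
ft_force: [0.9, 1.0, 0.6]
width: 0.705
finger_force: 0.0
clock: 9.1
eef_pos: [599.3, 128.9, 141.9]
eef_rot: [0.002, 1.0, 0.001, 0.003]
ft_force: [0.0, 0.4, 1.5]
width: 0.725
finger_force: 0.0
clock: 9.3
eef_pos: [595.5, 128.0, 135.6]
eef_rot: [0.003, 1.0, -0.001, -0.002]
ft_force: [-0.7, -0.2, 0.6]
width: 0.73
finger_force: 0.0
[320.85146392 295.24511109]
[320.90790327 275.39086024]
```

View pics/g3.png

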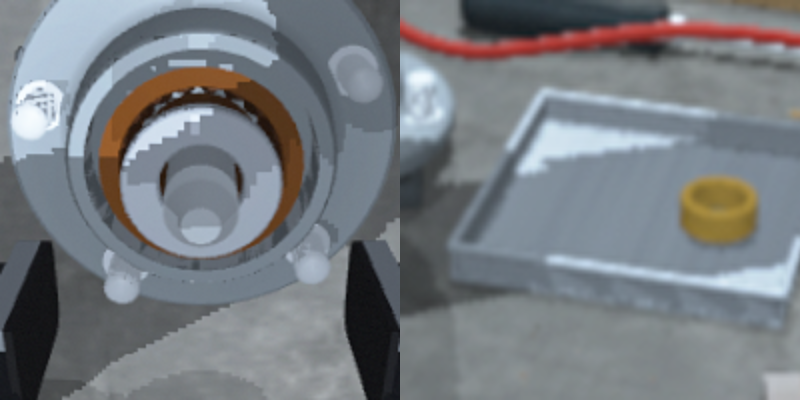

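The spacer lies flat in the tray (right panel, about (718,210)), and the axle tip in the wrist view matches the prediction to about 1 mm. Gripping the washer now.

```bash
python3 -m creep '[{"jaw":62,"x":0,"y":0,"z":-25,"ax":0,"ay":0,"az":0},{"jaw":62,"x":0,"y":0,"z":-20,"ax":0,"ay":0,"az":0},{"jaw":62,"x":0,"y":0,"z":-15,"ax":0,"ay":0,"az":0},{"jaw":62,"x":0,"y":0,"z":0,"ax":0,"ay":0,"az":0},{"jaw":62,"x":0,"y":0,"z":0,"ax":0,"ay":0,"az":0}]'; python3 -m creep '[{"jaw":35,"x":0,"y":0,"z":0,"ax":0,"ay":0,"az":0},{"jaw":35,"x":0,"y":0,"z":0,"ax":0,"ay":0,"az":0},{"jaw":35,"x":0,"y":0,"z":0,"ax":0,"ay":0,"az":0},{"jaw":35,"x":0,"y":0,"z":0,"ax":0,"ay":0,"az":0},{"jaw":35,"x":0,"y":0,"z":0,"ax":0,"ay":0,"az":0}]'
```

```text
clock: 9.9
eef_pos: [595.9, 128.8, 80.6]
eef_rot: [0.002, 1.0, 0.0, 0.001]
ft_force: [0.5, 0.4, 1.2]
width: 0.722
finger_force: 0.0
clock: 10.4
eef_pos: [596.6, 128.9, 81.7]
eef_rot: [0.002, 1.0, 0.0, 0.002]
ft_force: [-3.8, -0.4, 6.9]
width: 0.474
finger_force: 59.5
```

```bash
python3 -m creep '[{"jaw":35,"x":0,"y":0,"z":2,"ax":0,"ay":0,"az":0},{"jaw":35,"x":0,"y":0,"z":3,"ax":0,"ay":0,"az":0},{"jaw":35,"x":0,"y":0,"z":5,"ax":0,"ay":0,"az":0},{"jaw":35,"x":0,"y":0,"z":5,"ax":0,"ay":0,"az":0},{"jaw":35,"x":0,"y":0,"z":0,"ax":0,"ay":0,"az":0}]'; 
python3 - <<'E'
from h import *
d=snap("wrist");e=snap("side")
a=cv2.resize(d["color"][200:400,220:420],(400,400))
b=cv2.resize(e["color"][210:310,185:285],(400,400),interpolation=2)
cv2.imwrite("pics/g4.png",np.hstack([a,b])[:,:,::-1])
E
```

```text
clock: 10.9
eef_pos: [596.2, 128.7, 95.0]
eef_rot: [0.002, 1.0, 0.0, 0.001]
ft_force: [0.1, 0.3, -0.0]
width: 0.465
finger_force: 60.4
```

View pics/g4.png

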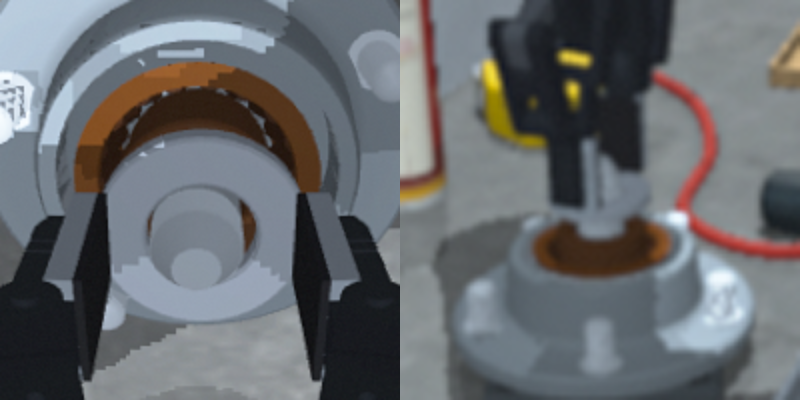

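The washer is held and clear of the bearing, which stayed in place. Carrying it to the tray at x = 462.

```bash
python3 -m creep '[{"jaw":35,"x":0,"y":0,"z":20,"ax":0,"ay":0,"az":0},{"jaw":35,"x":0,"y":0,"z":20,"ax":0,"ay":0,"az":0},{"jaw":35,"x":-30,"y":0,"z":0,"ax":0,"ay":0,"az":0},{"jaw":35,"x":-40,"y":-1,"z":0,"ax":0,"ay":0,"az":0},{"jaw":35,"x":-40,"y":-1,"z":-20,"ax":0,"ay":0,"az":0}]'; python3 -m creep '[{"jaw":35,"x":-24,"y":0,"z":-30,"ax":0,"ay":0,"az":0},{"jaw":35,"x":0,"y":0,"z":-35,"ax":0,"ay":0,"az":0},{"jaw":35,"x":0,"y":0,"z":-20,"ax":0,"ay":0,"az":0},{"jaw":35,"x":0,"y":0,"z":-8,"ax":0,"ay":0,"az":0},{"jaw":35,"x":0,"y":0,"z":0,"ax":0,"ay":0,"az":0}]'; for i in 1 2 3 4; do python3 -m creep '[{"jaw":35,"x":0,"y":0,"z":-0.8,"ax":0,"ay":0,"az":0},{"jaw":35,"x":0,"y":0,"z":0,"ax":0,"ay":0,"az":0},{"jaw":35,"x":0,"y":0,"z":0,"ax":0,"ay":0,"az":0}]' | grep -E "pos|ft"; done
```

```text
clock: 11.5
eef_pos: [485.9, 126.8, 115.8]
eef_rot: [0.002, 1.0, 0.001, 0.002]
ft_force: [-0.8, 1.4, -0.2]
width: 0.47
finger_force: 62.2
clock: 12.0
eef_pos: [461.2, 126.2, 20.0]
eef_rot: [0.002, 1.0, -0.001, -0.001]
ft_force: [0.1, -0.2, -0.0]
width: 0.466
finger_force: 62.2
eef_pos: [462.2, 126.9, 21.0]
ft_force: [-0.1, -0.2, 0.0]
eef_pos: [461.7, 126.6, 19.3]
ft_force: [0.8, -0.1, -0.3]
eef_pos: [461.6, 126.6, 18.3]
ft_force: [0.6, 0.3, -0.3]
eef_pos: [461.6, 126.5, 17.6]
ft_force: [0.3, 0.8, -0.1]
```

```bash
for i in 1 2 3 4; do python3 -m creep '[{"jaw":35,"x":0,"y":0,"z":-0.6,"ax":0,"ay":0,"az":0},{"jaw":35,"x":0,"y":0,"z":0,"ax":0,"ay":0,"az":0},{"jaw":35,"x":0,"y":0,"z":0,"ax":0,"ay":0,"az":0}]' | grep -E "pos|ft"; done
```

```text
eef_pos: [461.6, 126.6, 17.0]
ft_force: [0.7, -0.3, -0.7]
eef_pos: [461.6, 126.6, 16.4]
ft_force: [0.6, 1.3, -0.1]
eef_pos: [461.8, 126.6, 16.3]
ft_force: [-3.1, -0.8, 3.9]
eef_pos: [461.8, 126.6, 16.2]
ft_force: [-4.3, -0.4, 8.8]
```

```bash
python3 -m creep '[{"jaw":60,"x":0,"y":0,"z":0,"ax":0,"ay":0,"az":0},{"jaw":60,"x":0,"y":0,"z":0,"ax":0,"ay":0,"az":0},{"jaw":60,"x":0,"y":0,"z":0,"ax":0,"ay":0,"az":0},{"jaw":60,"x":0,"y":0,"z":30,"ax":0,"ay":0,"az":0},{"jaw":60,"x":0,"y":0,"z":45,"ax":0,"ay":0,"az":0}]'; python3 -m creep '[{"jaw":60,"x":30,"y":0,"z":40,"ax":0,"ay":0,"az":0},{"jaw":60,"x":45,"y":1,"z":8,"ax":0,"ay":0,"az":0},{"jaw":60,"x":40,"y":1,"z":0,"ax":0,"ay":0,"az":0},{"jaw":58,"x":21,"y":0,"z":-15,"ax":0,"ay":0,"az":0},{"jaw":58,"x":0,"y":0,"z":-15,"ax":0,"ay":0,"az":0}]';python3 -m creep '[{"jaw":58,"x":0,"y":0,"z":0,"ax":0,"ay":0,"az":0},{"jaw":58,"x":0,"y":0,"z":0,"ax":0,"ay":0,"az":0},{"jaw":58,"x":0,"y":0,"z":0,"ax":0,"ay":0,"az":0}]'
python3 - <<'E'
from h import *
np.set_printoptions(precision=1,suppress=True)
d=snap("wrist","w2");s=snap("scene")
print(proj(d,np.array([597,128.4,100]),True),proj(d,np.array([597,128.4,68]),True))
a=cv2.resize(d["color"][180:380,220:420],(400,400))
b=cv2.resize(s["color"][230:280,240:320],(400,400)[:1]+(250,),interpolation=2);b=np.vstack([b,np.zeros((150,400,3),np.uint8)])
cv2.imwrite("pics/g5.png",np.hstack([a,b])[:,:,::-1])
E
```

```text
clock: 14.9
eef_pos: [459.8, 125.5, 88.0]
eef_rot: [0.002, 1.0, -0.002, -0.003]
ft_force: [0.9, 1.7, 0.2]
width: 0.703
finger_force: 0.0
clock: 15.4
eef_pos: [599.4, 128.2, 106.4]
eef_rot: [0.003, 1.0, -0.0, -0.001]
ft_force: [-0.2, -0.2, -1.3]
width: 0.679
finger_force: 0.0
clock: 15.7
eef_pos: [597.6, 128.8, 109.6]
eef_rot: [0.002, 1.0, 0.0, 0.001]
ft_force: [-0.6, 0.0, 0.0]
width: 0.677
finger_force: 0.0
[318.7 314.6] [318.9 284.3]
```

View pics/g5.png

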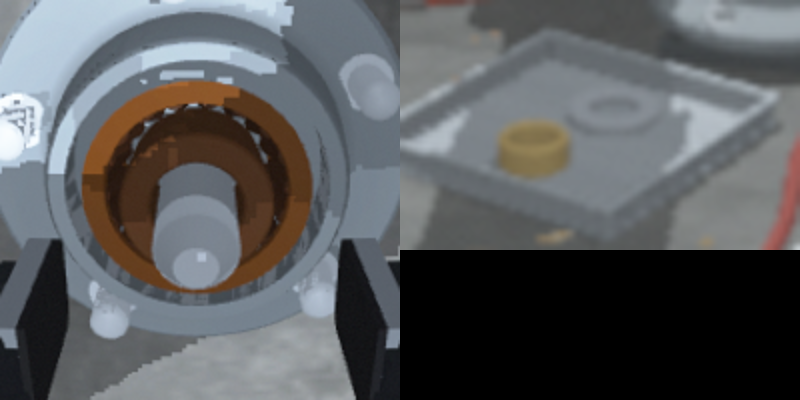

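Both the spacer and the washer lie flat in the tray. The axle tip appears at (318.5,314.5), matching the prediction for (597,128.4). Gripping the old bearing's ring.

```bash
python3 -m creep '[{"jaw":58,"x":0,"y":0,"z":-15,"ax":0,"ay":0,"az":0},{"jaw":58,"x":0,"y":0,"z":-15,"ax":0,"ay":0,"az":0},{"jaw":58,"x":0,"y":0,"z":-9,"ax":0,"ay":0,"az":0},{"jaw":58,"x":0,"y":0,"z":0,"ax":0,"ay":0,"az":0},{"jaw":58,"x":0,"y":0,"z":0,"ax":0,"ay":0,"az":0}]'; python3 -m creep '[{"jaw":30,"x":0,"y":0,"z":0,"ax":0,"ay":0,"az":0},{"jaw":30,"x":0,"y":0,"z":0,"ax":0,"ay":0,"az":0},{"jaw":30,"x":0,"y":0,"z":0,"ax":0,"ay":0,"az":0},{"jaw":30,"x":0,"y":0,"z":0,"ax":0,"ay":0,"az":0},{"jaw":30,"x":0,"y":0,"z":0,"ax":0,"ay":0,"az":0}]'
```

```text
clock: 16.3
eef_pos: [597.6, 128.4, 68.8]
eef_rot: [0.002, 1.0, -0.0, -0.0]
ft_force: [-0.5, 0.4, 0.4]
width: 0.674
finger_force: 0.0
clock: 16.8
eef_pos: [598.3, 128.7, 70.5]
eef_rot: [0.002, 1.0, 0.0, 0.001]
ft_force: [-0.6, -0.5, 6.7]
width: 0.42
finger_force: 59.7
```

```bash
python3 -m creep '[{"jaw":30,"x":0,"y":0,"z":3,"ax":0,"ay":0,"az":0},{"jaw":30,"x":0,"y":0,"z":5,"ax":0,"ay":0,"az":0},{"jaw":30,"x":0,"y":0,"z":10,"ax":0,"ay":0,"az":0},{"jaw":30,"x":0,"y":0,"z":15,"ax":0,"ay":0,"az":0},{"jaw":30,"x":0,"y":0,"z":20,"ax":0,"ay":0,"az":0}]';python3 -m creep '[{"jaw":30,"x":0,"y":0,"z":20,"ax":0,"ay":0,"az":0},{"jaw":30,"x":0,"y":0,"z":10,"ax":0,"ay":0,"az":0},{"jaw":30,"x":0,"y":0,"z":0,"ax":0,"ay":0,"az":0},{"jaw":30,"x":0,"y":0,"z":0,"ax":0,"ay":0,"az":0}]'
python3 - <<'E'
from h import *
np.set_printoptions(precision=1,suppress=True)
d=snap("wrist");e=snap("side")
a=cv2.resize(d["color"][180:420,200:440],(400,400))
b=cv2.resize(e["color"][180:300,175:295],(400,400),interpolation=2)
cv2.imwrite("pics/g6.png",np.hstack([a,b])[:,:,::-1])
# carton rim/inner paper floor: white blob
w=(cv2.cvtColor(e["color"],cv2.COLOR_RGB2HSV)); 
s=snap("scene")
print([onz(s,*p,0)[:2] for p in((345,291),(385,307),(413,288))])
m=((s["color"].min(2)>225)).astype(np.uint8);m[:260]=0;m[310:]=0;m[:,:340]=0;m[:,420:]=0
c=max(cv2.findContours(m,0,2)[0],key=cv2.contourArea);print(cv2.boxPoints(cv2.minAreaRect(c)),[onz(s,*p[0],3)[:2] for p in cv2.approxPolyDP(c,3,True)])
E
```

```text
clock: 17.3
eef_pos: [597.3, 128.4, 122.8]
eef_rot: [0.002, 1.0, -0.0, -0.001]
ft_force: [-0.4, -0.4, -1.8]
width: 0.42
finger_force: 60.2
clock: 17.7
eef_pos: [597.4, 128.7, 151.7]
eef_rot: [0.002, 1.0, 0.0, -0.0]
ft_force: [-0.6, -0.4, -2.4]
width: 0.42
finger_force: 60.2
[array([408.7, -96. ]), array([ 405.4, -197.1]), array([ 510.5, -207.1])]
[[357.9 286.3]
 [362.2 273.4]
 [400.3 286.1]
 [396.  299. ]] [array([ 439.7, -109.4]), array([ 441.6, -181. ]), array([ 492.2, -184.6]), array([ 493.4, -112.6])]
```

View pics/g6.png

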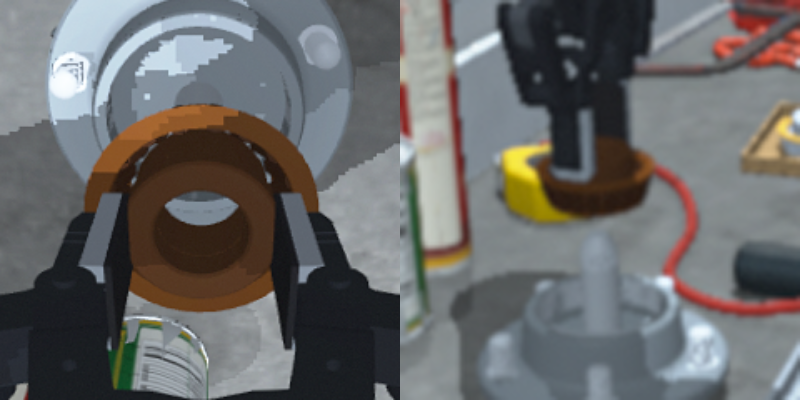

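The old bearing is out and level, and the hub seat is empty. Moving above the carton for a close look.

```bash
python3 -m creep '[{"jaw":30,"x":-12,"y":-20,"z":10,"ax":0,"ay":0,"az":0},{"jaw":30,"x":-20,"y":-35,"z":5,"ax":0,"ay":0,"az":0},{"jaw":30,"x":-20,"y":-38,"z":5,"ax":0,"ay":0,"az":0},{"jaw":30,"x":-20,"y":-38,"z":0,"ax":0,"ay":0,"az":0},{"jaw":30,"x":-20,"y":-38,"z":0,"ax":0,"ay":0,"az":0}]';python3 -m creep '[{"jaw":30,"x":-20,"y":-38,"z":0,"ax":0,"ay":0,"az":0},{"jaw":30,"x":-18,"y":-36,"z":0,"ax":0,"ay":0,"az":0},{"jaw":30,"x":-12,"y":-36,"z":0,"ax":0,"ay":0,"az":0},{"jaw":30,"x":0,"y":0,"z":0,"ax":0,"ay":0,"az":0},{"jaw":30,"x":0,"y":0,"z":0,"ax":0,"ay":0,"az":0}]'
python3 - <<'E'
from h import *
d=snap("wrist","w3");np.savez("w3.npz",**{k:np.array(v) for k,v in d.items()})
E
```

```text
clock: 18.35
eef_pos: [504.5, -41.6, 171.6]
eef_rot: [0.002, 1.0, -0.0, -0.0]
ft_force: [-0.1, -1.0, -1.8]
width: 0.422
finger_force: 60.4
clock: 18.85
eef_pos: [455.2, -151.0, 171.7]
eef_rot: [0.003, 1.0, 0.0, -0.0]
ft_force: [0.0, 0.3, -2.4]
width: 0.421
finger_force: 60.6
```

View pics/w3.png

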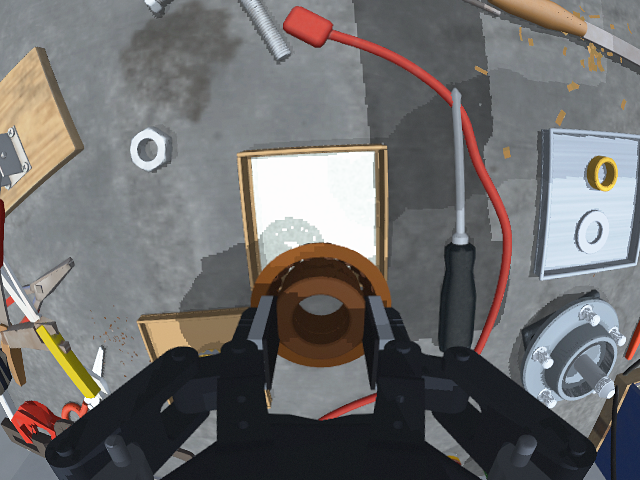

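The carton's near rim corners show at (238,153) and (386,146), and the washer and spacer are in the tray at right.

```bash
python3 - <<'E'
from h import *
np.set_printoptions(precision=1,suppress=True)
d=np.load("w3.npz")
a,b=[onz(d,*p,30,True)[:2] for p in((238,153),(386,146))]
u=(b-a)/np.linalg.norm(b-a);n=np.array([u[1],-u[0]]);print(a,b,np.linalg.norm(b-a),(a+b)/2+56*n,n)
E
```

```text
[ 393.8 -211.5] [ 389.6 -101.9] 109.72023314681256 [ 447.6 -154.5] [1. 0.]
```

```bash
python3 -m creep '[{"jaw":30,"x":-7.5,"y":-3.5,"z":-30,"ax":0,"ay":0,"az":0},{"jaw":30,"x":0,"y":0,"z":-40,"ax":0,"ay":0,"az":0},{"jaw":30,"x":0,"y":0,"z":-35,"ax":0,"ay":0,"az":0},{"jaw":30,"x":0,"y":0,"z":-20,"ax":0,"ay":0,"az":0},{"jaw":30,"x":0,"y":0,"z":-8,"ax":0,"ay":0,"az":0}]'; for i in 1 2 3 4 5; do python3 -m creep '[{"jaw":30,"x":0,"y":0,"z":-1,"ax":0,"ay":0,"az":0},{"jaw":30,"x":0,"y":0,"z":0,"ax":0,"ay":0,"az":0},{"jaw":30,"x":0,"y":0,"z":0,"ax":0,"ay":0,"az":0}]' | grep -E "pos|ft"; done
```

```text
clock: 19.4
eef_pos: [446.9, -152.8, 36.3]
eef_rot: [0.001, 1.0, 0.0, -0.002]
ft_force: [-0.7, 0.5, -2.1]
width: 0.423
finger_force: 60.6
eef_pos: [449.2, -153.8, 39.8]
ft_force: [0.4, -0.1, -1.5]
eef_pos: [448.3, -153.9, 37.5]
ft_force: [0.4, -0.7, -3.6]
eef_pos: [448.1, -153.9, 36.1]
ft_force: [-0.4, 0.4, -2.0]
eef_pos: [448.1, -153.9, 35.1]
ft_force: [0.2, 0.3, -3.4]
eef_pos: [448.1, -153.9, 34.2]
ft_force: [0.7, 1.0, -2.3]
```

```bash
for i in 1 2 3; do python3 -m creep '[{"jaw":30,"x":0,"y":0,"z":-0.6,"ax":0,"ay":0,"az":0},{"jaw":30,"x":0,"y":0,"z":0,"ax":0,"ay":0,"az":0},{"jaw":30,"x":0,"y":0,"z":0,"ax":0,"ay":0,"az":0}]' | grep -E "pos|ft"; done
```

```text
eef_pos: [448.1, -153.9, 33.6]
ft_force: [0.1, 0.2, -2.3]
eef_pos: [448.3, -154.0, 33.5]
ft_force: [-2.7, 1.7, 3.1]
eef_pos: [448.3, -154.0, 33.5]
ft_force: [-3.7, 2.2, 6.7]
```

Contact came at exactly 33.5. Releasing, then moving over the new bearing.

```bash
python3 -m creep '[{"jaw":56,"x":0,"y":0,"z":0,"ax":0,"ay":0,"az":0},{"jaw":56,"x":0,"y":0,"z":0,"ax":0,"ay":0,"az":0},{"jaw":56,"x":0,"y":0,"z":0,"ax":0,"ay":0,"az":0},{"jaw":56,"x":0,"y":0,"z":15,"ax":0,"ay":0,"az":0},{"jaw":60,"x":0,"y":0,"z":35,"ax":0,"ay":0,"az":0}]'; python3 -m creep '[{"jaw":60,"x":0,"y":0,"z":45,"ax":0,"ay":0,"az":0},{"jaw":60,"x":35,"y":-20,"z":20,"ax":0,"ay":0,"az":0},{"jaw":60,"x":42,"y":-28,"z":0,"ax":0,"ay":0,"az":0},{"jaw":60,"x":42,"y":-28,"z":0,"ax":0,"ay":0,"az":0},{"jaw":60,"x":34,"y":-28,"z":0,"ax":0,"ay":0,"az":0}]';python3 -m creep '[{"jaw":60,"x":0,"y":0,"z":0,"ax":0,"ay":0,"az":0},{"jaw":60,"x":0,"y":0,"z":0,"ax":0,"ay":0,"az":0},{"jaw":60,"x":0,"y":0,"z":0,"ax":0,"ay":0,"az":0},{"jaw":60,"x":0,"y":0,"z":0,"ax":0,"ay":0,"az":0}]'
python3 - <<'E'
from h import *
d=snap("wrist","w4");np.savez("w4.npz",**{k:np.array(v) for k,v in d.items()})
E
```

```text
clock: 22.3
eef_pos: [446.1, -153.7, 79.7]
eef_rot: [0.002, 1.0, 0.0, -0.003]
ft_force: [0.3, 0.2, 0.4]
width: 0.699
finger_force: 0.0
clock: 22.8
eef_pos: [602.2, -258.5, 146.8]
eef_rot: [0.002, 1.0, 0.0, 0.0]
ft_force: [0.7, 0.9, -0.1]
width: 0.702
finger_force: 0.0
clock: 23.2
eef_pos: [600.1, -256.9, 149.0]
eef_rot: [0.002, 1.0, -0.0, 0.001]
ft_force: [-0.2, -0.2, 0.3]
width: 0.706
finger_force: 0.0
```

View pics/w4.png

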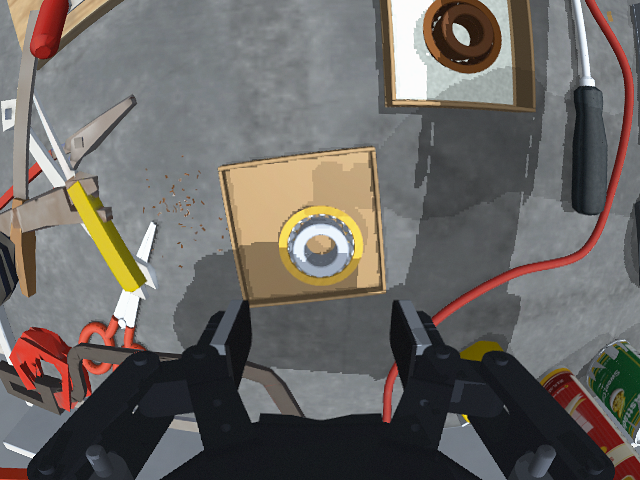

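The old bearing stands in the carton at (462,33). The new bearing is centred near (321,246) in its lid. Measuring it.

```bash
python3 - <<'E'
from h import *
np.set_printoptions(precision=1,suppress=True)
d=np.load("w4.npz");im=d["color"];hsv=cv2.cvtColor(im,cv2.COLOR_RGB2HSV)
m=((hsv[:,:,0]>18)&(hsv[:,:,0]<35)&(hsv[:,:,1]>170)).astype(np.uint8);m[:190]=0;m[300:]=0;m[:,:270]=0;m[:,370:]=0
p=np.argwhere(m)[:,::-1];h=cv2.convexHull(p.astype(np.int32));e=cv2.fitEllipse(h);print(len(p),e)
for z in(18,20,22): print(z,onz(d,*e[0],z,True))
# ring: grey, inside
g=((hsv[:,:,1]<60)&(hsv[:,:,2]>110)).astype(np.uint8);g[:190]=0;g[300:]=0;g[:,:270]=0;g[:,370:]=0
k=max(cv2.findContours(g,0,1)[0],key=cv2.contourArea);e2=cv2.fitEllipse(cv2.convexHull(k));print(e2,onz(d,*e2[0],28,True))
x=onz(d,e[0][0]-e[1][0]/2,e[0][1],20,True)-onz(d,e[0][0]+e[1][0]/2,e[0][1],20,True);print(np.linalg.norm(x))
cv2.imwrite("pics/w4c.png",cv2.resize(im[190:300,270:380],None,fx=5,fy=5,interpolation=2)[:,:,::-1])
E
```

```text
215 ((319.78759765625, 248.81407165527344), (71.52708435058594, 77.85360717773438), 97.293701171875)
18 [ 610.9 -257.1   18. ]
20 [ 610.2 -257.1   20. ]
22 [ 609.5 -257.    22. ]
((320.4938659667969, 245.3435821533203), (63.21413040161133, 66.78252410888672), 92.28162384033203) [ 604.8 -256.5   28. ]
53.24757976705697
```

View pics/w4c.png

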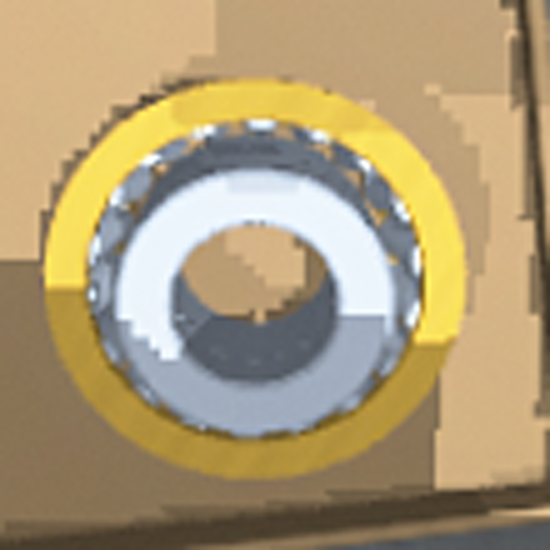

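The crop gives the cage centre at (321,245.6) and the ring-top and bore centre at (321.1,250.4).

```bash
python3 - <<'E'
from h import *
np.set_printoptions(precision=1,suppress=True)
d=np.load("w4.npz")
print([onz(d,321.1,250.4,z,True) for z in(28,30,31)],[onz(d,321,245.6,z,True) for z in(18,20,21)])
print(np.linalg.norm(onz(d,293.6,250.4,30,True)-onz(d,348.6,250.4,30,True)),np.linalg.norm(onz(d,278.6,245.6,20,True)-onz(d,363.4,245.6,20,True)))
E
```

```text
[array([ 608.7, -256.1,   28. ]), array([ 608. , -256.1,   30. ]), array([ 607.6, -256.1,   31. ])] [array([ 608.4, -256.1,   18. ]), array([ 607.7, -256.1,   20. ]), array([ 607.4, -256.1,   21. ])]
39.382356699340164 63.02627570137929
```

```bash
python3 -m creep '[{"jaw":58,"x":7.7,"y":0.8,"z":-35,"ax":0,"ay":0,"az":0},{"jaw":58,"x":0,"y":0,"z":-35,"ax":0,"ay":0,"az":0},{"jaw":58,"x":0,"y":0,"z":-25,"ax":0,"ay":0,"az":0},{"jaw":58,"x":0,"y":0,"z":-15,"ax":0,"ay":0,"az":0},{"jaw":58,"x":0,"y":0,"z":-6,"ax":0,"ay":0,"az":0}]'; python3 -m creep '[{"jaw":58,"x":0,"y":0,"z":0,"ax":0,"ay":0,"az":0},{"jaw":58,"x":0,"y":0,"z":0,"ax":0,"ay":0,"az":0},{"jaw":58,"x":0,"y":0,"z":0,"ax":0,"ay":0,"az":0}]';python3 -m creep '[{"jaw":30,"x":0,"y":0,"z":0,"ax":0,"ay":0,"az":0},{"jaw":30,"x":0,"y":0,"z":0,"ax":0,"ay":0,"az":0},{"jaw":30,"x":0,"y":0,"z":0,"ax":0,"ay":0,"az":0},{"jaw":30,"x":0,"y":0,"z":0,"ax":0,"ay":0,"az":0},{"jaw":30,"x":0,"y":0,"z":0,"ax":0,"ay":0,"az":0}]'
```

```text
clock: 23.75
eef_pos: [607.4, -256.2, 30.8]
eef_rot: [0.002, 1.0, 0.0, -0.0]
ft_force: [0.1, -0.9, 0.2]
width: 0.679
finger_force: 0.0
clock: 24.05
eef_pos: [609.0, -256.8, 33.3]
eef_rot: [0.002, 1.0, -0.0, 0.001]
ft_force: [0.1, -0.6, 0.0]
width: 0.677
finger_force: 0.0
clock: 24.55
eef_pos: [608.7, -256.9, 33.1]
eef_rot: [0.002, 1.0, -0.0, 0.001]
ft_force: [-0.8, 1.7, 6.0]
width: 0.42
finger_force: 59.4
```

```bash
python3 -m creep '[{"jaw":30,"x":0,"y":0,"z":5,"ax":0,"ay":0,"az":0},{"jaw":30,"x":0,"y":0,"z":15,"ax":0,"ay":0,"az":0},{"jaw":30,"x":0,"y":0,"z":30,"ax":0,"ay":0,"az":0},{"jaw":30,"x":0,"y":0,"z":40,"ax":0,"ay":0,"az":0},{"jaw":30,"x":0,"y":15,"z":40,"ax":0,"ay":0,"az":0}]'; python3 -m creep '[{"jaw":30,"x":-2,"y":30,"z":0,"ax":0,"ay":0,"az":0},{"jaw":30,"x":-2,"y":40,"z":0,"ax":0,"ay":0,"az":0},{"jaw":30,"x":-2,"y":40,"z":0,"ax":0,"ay":0,"az":0},{"jaw":30,"x":-2,"y":40,"z":0,"ax":0,"ay":0,"az":0},{"jaw":30,"x":-2,"y":40,"z":0,"ax":0,"ay":0,"az":0}]';python3 -m creep '[{"jaw":30,"x":0,"y":40,"z":0,"ax":0,"ay":0,"az":0},{"jaw":30,"x":0,"y":40,"z":0,"ax":0,"ay":0,"az":0},{"jaw":30,"x":0,"y":40,"z":0,"ax":0,"ay":0,"az":0},{"jaw":30,"x":0,"y":38,"z":0,"ax":0,"ay":0,"az":0},{"jaw":30,"x":0,"y":22.5,"z":0,"ax":0,"ay":0,"az":0}]'; python3 -m creep '[{"jaw":30,"x":0,"y":0,"z":0,"ax":0,"ay":0,"az":0},{"jaw":30,"x":0,"y":0,"z":0,"ax":0,"ay":0,"az":0},{"jaw":30,"x":0,"y":0,"z":0,"ax":0,"ay":0,"az":0}]'
python3 - <<'E'
from h import *
d=snap("wrist","w5");e=snap("side")
a=cv2.resize(d["color"][180:420,200:440],(400,400))
b=cv2.resize(e["color"][180:300,175:295],(400,400),interpolation=2)
cv2.imwrite("pics/g7.png",np.hstack([a,b])[:,:,::-1])
E
```

```text
clock: 25.05
eef_pos: [607.2, -242.5, 162.6]
eef_rot: [0.003, 1.0, -0.0, -0.001]
ft_force: [1.2, 0.0, -2.3]
width: 0.419
finger_force: 60.6
clock: 25.55
eef_pos: [597.5, -50.1, 161.9]
eef_rot: [0.002, 1.0, 0.0, -0.0]
ft_force: [1.2, 0.3, -3.0]
width: 0.422
finger_force: 60.6
clock: 26.05
eef_pos: [597.5, 131.6, 161.7]
eef_rot: [0.001, 1.0, 0.0, -0.0]
ft_force: [-0.1, -0.5, -3.0]
width: 0.421
finger_force: 60.6
clock: 26.35
eef_pos: [598.0, 128.2, 161.6]
eef_rot: [0.002, 1.0, -0.0, -0.0]
ft_force: [0.3, -0.1, -2.5]
width: 0.422
finger_force: 60.6
```

View pics/g7.png

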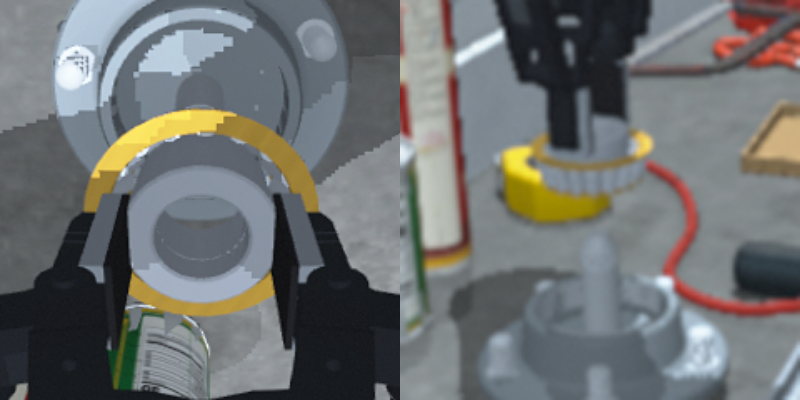

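The bearing is level and over the hub, framed as the old one was when it left. Lowering in stages with force checks.

```bash
python3 -m creep '[{"jaw":30,"x":0,"y":0.3,"z":-15,"ax":0,"ay":0,"az":0},{"jaw":30,"x":0,"y":0,"z":-12,"ax":0,"ay":0,"az":0},{"jaw":30,"x":0,"y":0,"z":-4,"ax":0,"ay":0,"az":0},{"jaw":30,"x":0,"y":0,"z":-4,"ax":0,"ay":0,"az":0},{"jaw":30,"x":0,"y":0,"z":-4,"ax":0,"ay":0,"az":0}]'|grep -E "pos|ft"; for i in 1 2; do python3 -m creep '[{"jaw":30,"x":0,"y":0,"z":-4,"ax":0,"ay":0,"az":0},{"jaw":30,"x":0,"y":0,"z":-4,"ax":0,"ay":0,"az":0},{"jaw":30,"x":0,"y":0,"z":0,"ax":0,"ay":0,"az":0}]'|grep -E "pos|ft"; done
```

```text
eef_pos: [598.2, 129.1, 122.2]
ft_force: [1.0, 0.0, -2.9]
eef_pos: [597.8, 129.2, 113.7]
ft_force: [0.1, 0.2, -3.5]
eef_pos: [597.7, 129.2, 105.5]
ft_force: [-0.3, 0.6, -3.8]
```

```bash
for i in 1 2 3 4; do python3 -m creep '[{"jaw":30,"x":0,"y":0,"z":-3,"ax":0,"ay":0,"az":0},{"jaw":30,"x":0,"y":0,"z":-3,"ax":0,"ay":0,"az":0},{"jaw":30,"x":0,"y":0,"z":0,"ax":0,"ay":0,"az":0}]'|grep -E "pos|ft"; done
```

```text
eef_pos: [597.8, 129.2, 99.7]
ft_force: [-0.5, 0.6, -3.1]
eef_pos: [597.8, 129.1, 93.7]
ft_force: [-0.5, -0.5, -3.2]
eef_pos: [597.7, 129.1, 87.7]
ft_force: [-0.4, -0.0, -3.9]
eef_pos: [597.7, 129.2, 81.7]
ft_force: [-1.5, 0.6, -3.4]
```

```bash
for i in 1 2 3 4; do python3 -m creep '[{"jaw":30,"x":0,"y":0,"z":-1.5,"ax":0,"ay":0,"az":0},{"jaw":30,"x":0,"y":0,"z":0,"ax":0,"ay":0,"az":0},{"jaw":30,"x":0,"y":0,"z":0,"ax":0,"ay":0,"az":0}]'|grep -E "pos|ft"; done
```

```text
eef_pos: [598.1, 129.2, 80.9]
ft_force: [-0.3, -0.1, -3.4]
eef_pos: [598.0, 129.2, 79.3]
ft_force: [0.2, -0.9, -3.1]
eef_pos: [598.0, 129.2, 77.8]
ft_force: [0.4, 0.2, -3.5]
eef_pos: [598.0, 129.2, 76.3]
ft_force: [0.0, -0.5, -3.7]
```

```bash
for i in 1 2 3 4; do python3 -m creep '[{"jaw":30,"x":0,"y":0,"z":-1,"ax":0,"ay":0,"az":0},{"jaw":30,"x":0,"y":0,"z":0,"ax":0,"ay":0,"az":0},{"jaw":30,"x":0,"y":0,"z":0,"ax":0,"ay":0,"az":0}]'|grep -E "pos|ft"; done
```

```text
eef_pos: [598.0, 129.2, 75.3]
ft_force: [-0.1, -0.9, -2.9]
eef_pos: [598.0, 129.2, 74.4]
ft_force: [0.3, 1.3, -3.3]
eef_pos: [598.0, 129.2, 73.3]
ft_force: [0.5, -0.4, -3.4]
eef_pos: [598.0, 129.2, 72.3]
ft_force: [0.1, 0.3, -2.5]
```

```bash
for i in 1 2 3 4; do python3 -m creep '[{"jaw":30,"x":0,"y":0,"z":-0.6,"ax":0,"ay":0,"az":0},{"jaw":30,"x":0,"y":0,"z":0,"ax":0,"ay":0,"az":0},{"jaw":30,"x":0,"y":0,"z":0,"ax":0,"ay":0,"az":0}]'|grep -E "pos|ft"; done
```

```text
eef_pos: [598.0, 129.2, 71.8]
ft_force: [0.3, 0.2, -3.0]
eef_pos: [598.0, 129.1, 71.2]
ft_force: [-0.7, -0.6, -2.7]
eef_pos: [598.0, 129.0, 70.7]
ft_force: [-1.2, -1.7, -1.8]
eef_pos: [598.0, 128.9, 70.2]
ft_force: [-3.4, -2.9, 0.8]
```

```bash
python3 -m creep '[{"jaw":30,"x":-0.5,"y":-0.5,"z":-0.3,"ax":0,"ay":0,"az":0},{"jaw":30,"x":0,"y":0,"z":0,"ax":0,"ay":0,"az":0},{"jaw":30,"x":0,"y":0,"z":0,"ax":0,"ay":0,"az":0}]'|grep -E "pos|ft"; for i in 1 2; do python3 -m creep '[{"jaw":30,"x":0,"y":0,"z":-0.5,"ax":0,"ay":0,"az":0},{"jaw":30,"x":0,"y":0,"z":0,"ax":0,"ay":0,"az":0},{"jaw":30,"x":0,"y":0,"z":0,"ax":0,"ay":0,"az":0}]'|grep -E "pos|ft"; done
```

```text
eef_pos: [598.0, 128.9, 70.2]
ft_force: [-0.7, -1.9, 1.4]
eef_pos: [598.0, 128.8, 70.1]
ft_force: [-2.5, -0.7, 5.1]
eef_pos: [598.0, 128.9, 70.1]
ft_force: [-3.5, -0.6, 7.8]
```

Firm contact at 70.1 with low side force, so the bearing is home. Releasing gently. I've used my picture allowance, so the remaining checks will be numeric.

```bash
python3 -m creep '[{"jaw":42,"x":0,"y":0,"z":0.6,"ax":0,"ay":0,"az":0},{"jaw":58,"x":0,"y":0,"z":0,"ax":0,"ay":0,"az":0},{"jaw":58,"x":0,"y":0,"z":0,"ax":0,"ay":0,"az":0},{"jaw":58,"x":0,"y":0,"z":10,"ax":0,"ay":0,"az":0},{"jaw":58,"x":0,"y":0,"z":28,"ax":0,"ay":0,"az":0}]';python3 -m creep '[{"jaw":58,"x":0,"y":0,"z":0,"ax":0,"ay":0,"az":0},{"jaw":58,"x":0,"y":0,"z":0,"ax":0,"ay":0,"az":0},{"jaw":58,"x":0,"y":0,"z":0,"ax":0,"ay":0,"az":0}]'
python3 - <<'E'
from h import *
np.set_printoptions(precision=1,suppress=True)
d=snap("wrist","w6");im=d["color"];hsv=cv2.cvtColor(im,cv2.COLOR_RGB2HSV)
m=((hsv[:,:,0]>16)&(hsv[:,:,0]<35)&(hsv[:,:,1]>130)&(hsv[:,:,2]>70)).astype(np.uint8);m[:190]=0;m[345:]=0;m[:,:250]=0;m[:,390:]=0
ks=[k for k in cv2.findContours(m,0,1)[0] if cv2.contourArea(k)>30]
e=cv2.fitEllipse(cv2.convexHull(np.vstack(ks)));print("meas",e)
for z in(58,61,64):
    a=np.linspace(0,6.283,60);P=np.array([proj(d,np.array([597.6+31*np.cos(t),128.6+31*np.sin(t),z]),True) for t in a]).astype(np.float32)
    print(z,cv2.fitEllipse(P))
# same measure of rusty cage in w2
im=cv2.imread("pics/w2.png");hsv=cv2.cvtColor(im,cv2.COLOR_BGR2HSV)
m=((hsv[:,:,0]>5)&(hsv[:,:,0]<20)&(hsv[:,:,1]>150)).astype(np.uint8);m[:190]=0;m[345:]=0;m[:,:250]=0;m[:,390:]=0
ks=[k for k in cv2.findContours(m,0,1)[0] if cv2.contourArea(k)>30]
print("old",cv2.fitEllipse(cv2.convexHull(np.vstack(ks))))
E
```

```text
clock: 33.75
eef_pos: [596.0, 128.3, 104.9]
eef_rot: [0.002, 1.0, -0.001, -0.003]
ft_force: [0.0, 0.8, -0.0]
width: 0.68
finger_force: 0.0
clock: 34.05
eef_pos: [597.3, 128.8, 107.0]
eef_rot: [0.002, 1.0, 0.0, -0.0]
ft_force: [-0.0, 0.3, -0.6]
width: 0.679
finger_force: 0.0
meas ((320.4726257324219, 277.1372985839844), (106.91761016845703, 116.2088851928711), 90.401123046875)
58 ((319.49774169921875, 277.00616455078125), (106.52366638183594, 115.98128509521484), 90.26275634765625)
61 ((319.48870849609375, 279.15716552734375), (107.74011993408203, 117.62273406982422), 90.2630615234375)
64 ((319.47943115234375, 281.3666687011719), (108.97550201416016, 119.30817413330078), 90.26329040527344)
old ((317.9649963378906, 273.1348571777344), (105.37884521484375, 114.25150299072266), 91.25196838378906)
```

The cage ellipse (centre 277.1, axes 106.9 × 116.2) matches the prediction for z = 58, so the bearing is fully seated. Now the washer.

```bash
python3 -m creep '[{"jaw":60,"x":0,"y":0,"z":35,"ax":0,"ay":0,"az":0},{"jaw":60,"x":-35,"y":0,"z":0,"ax":0,"ay":0,"az":0},{"jaw":60,"x":-45,"y":-1,"z":0,"ax":0,"ay":0,"az":0},{"jaw":60,"x":-40,"y":-1,"z":-30,"ax":0,"ay":0,"az":0},{"jaw":60,"x":-15.5,"y":-0.2,"z":-40,"ax":0,"ay":0,"az":0}]'; python3 -m creep '[{"jaw":60,"x":0,"y":0,"z":-25,"ax":0,"ay":0,"az":0},{"jaw":60,"x":0,"y":0,"z":-20,"ax":0,"ay":0,"az":0},{"jaw":60,"x":0,"y":0,"z":-5,"ax":0,"ay":0,"az":0},{"jaw":60,"x":0,"y":0,"z":0,"ax":0,"ay":0,"az":0},{"jaw":60,"x":0,"y":0,"z":0,"ax":0,"ay":0,"az":0}]'; python3 -m creep '[{"jaw":60,"x":0,"y":0,"z":-2,"ax":0,"ay":0,"az":0},{"jaw":60,"x":0,"y":0,"z":-2,"ax":0,"ay":0,"az":0},{"jaw":60,"x":0,"y":0,"z":0,"ax":0,"ay":0,"az":0},{"jaw":60,"x":0,"y":0,"z":0,"ax":0,"ay":0,"az":0}]'
```

```text
clock: 34.6
eef_pos: [461.0, 127.0, 73.3]
eef_rot: [0.002, 1.0, 0.002, 0.002]
ft_force: [1.7, 0.5, 0.5]
width: 0.705
finger_force: 0.0
clock: 35.1
eef_pos: [462.7, 126.7, 23.4]
eef_rot: [0.002, 1.0, 0.0, 0.001]
ft_force: [0.6, -0.8, 0.8]
width: 0.703
finger_force: 0.0
clock: 35.5
eef_pos: [462.2, 126.5, 18.5]
eef_rot: [0.002, 1.0, 0.0, 0.0]
ft_force: [0.2, 0.8, -0.8]
width: 0.705
finger_force: 0.0
```

```bash
python3 -m creep '[{"jaw":60,"x":0,"y":0,"z":-2,"ax":0,"ay":0,"az":0},{"jaw":60,"x":0,"y":0,"z":0,"ax":0,"ay":0,"az":0},{"jaw":60,"x":0,"y":0,"z":0,"ax":0,"ay":0,"az":0}]'; python3 -m creep '[{"jaw":35,"x":0,"y":0,"z":0,"ax":0,"ay":0,"az":0},{"jaw":35,"x":0,"y":0,"z":0,"ax":0,"ay":0,"az":0},{"jaw":35,"x":0,"y":0,"z":0,"ax":0,"ay":0,"az":0},{"jaw":35,"x":0,"y":0,"z":0,"ax":0,"ay":0,"az":0},{"jaw":35,"x":0,"y":0,"z":0,"ax":0,"ay":0,"az":0}]'
```

```text
clock: 35.8
eef_pos: [462.0, 126.5, 16.2]
eef_rot: [0.002, 1.0, -0.0, -0.0]
ft_force: [-0.0, 0.3, -1.1]
width: 0.706
finger_force: 0.0
clock: 36.3
eef_pos: [463.4, 126.9, 18.6]
eef_rot: [0.002, 1.0, 0.0, 0.002]
ft_force: [-2.5, 0.0, 8.7]
width: 0.409
finger_force: 4.7
```

The washer grip slipped: the width is below the washer's and the force is low. Opening, rising and measuring where the washer lies.

```bash
python3 -m creep '[{"jaw":60,"x":0,"y":0,"z":0,"ax":0,"ay":0,"az":0},{"jaw":60,"x":0,"y":0,"z":0,"ax":0,"ay":0,"az":0},{"jaw":60,"x":0,"y":0,"z":0,"ax":0,"ay":0,"az":0},{"jaw":60,"x":-10,"y":0,"z":40,"ax":0,"ay":0,"az":0},{"jaw":60,"x":-10,"y":0,"z":40,"ax":0,"ay":0,"az":0}]'; python3 -m creep '[{"jaw":60,"x":0,"y":0,"z":20,"ax":0,"ay":0,"az":0},{"jaw":60,"x":0,"y":0,"z":0,"ax":0,"ay":0,"az":0},{"jaw":60,"x":0,"y":0,"z":0,"ax":0,"ay":0,"az":0},{"jaw":60,"x":0,"y":0,"z":0,"ax":0,"ay":0,"az":0}]'
python3 - <<'E'
from h import *
np.set_printoptions(precision=1,suppress=True)
d=snap("wrist","w7");im=d["color"];np.savez("w7.npz",**{k:np.array(v) for k,v in d.items()})
for n,X,rad in(("washer",[462,126.6,8.5],23),("spacer",[402.4,124.7,17.5],17)):
    print(n,proj(d,np.array(X),True),[proj(d,np.array(X)+o,True) for o in([rad,0,0],[0,rad,0])])
c=proj(d,np.array([462,126.6,8.5]),True).astype(int)
g=cv2.cvtColor(im,cv2.COLOR_RGB2GRAY)[c[1]-50:c[1]+50:4,c[0]-50:c[0]+50:3]
print("\n".join(" ".join("%3d"%v for v in row) for row in g))
E
```

```text
clock: 36.8
eef_pos: [440.9, 125.7, 95.8]
eef_rot: [0.002, 1.0, -0.001, -0.002]
ft_force: [1.4, 2.2, 1.3]
width: 0.701
finger_force: 0.0
clock: 37.2
eef_pos: [441.5, 126.2, 114.8]
eef_rot: [0.002, 1.0, -0.001, -0.001]
ft_force: [-0.3, -0.0, -0.8]
width: 0.7
finger_force: 0.0
washer [320.7 274.3] [array([320.9, 303.8]), array([353.8, 274.1])]
spacer [317.3 191.4] [array([317.5, 217.7]), array([344.5, 191.3])]
180 143 143 143 144 142 144 144 147 117 116 117 115 116 117 116 116 116 116 116 117 115 112 137 115 115 115 115 116 115 117 117 116 117
143 144 143 140 141 141 140 140 139 141 138 140 140 123 113 113 115 114 114 116 116 146 146 145 146 145 147 118 120 128 131 137 148 148
140 140 140 141 142 144 144 144 145 145 146 147 147 148 149 120 119 121 118 149 148 149 148 148 148 147 148 146 146 147 146 146 147 144
147 148 147 148 148 146 146 145 146 146 147 145 146 146 146 147 147 145 145 145 145 145 146 146 145 146 144 146 145 146 146 145 146 146
145 146 144 144 146 146 145 145 145 145 145 145 145 147 146 147 113 114 117 116 147 140 141 146 145 145 146 146 146 146 146 147 147 148
144 144 
[... 2011 characters left out ...]
 142 143 144 142 223
141 140 140 141 141 141 141 144 143 143 143 142 144 144 146 142 143 143 143 141 142 143 141 141 141 140 140 140 140 140 141 138 136 216
141 141 140 140 141 139 139 140 138 140 139 140 141 140 141 141 142 142 140 141 142 142 143 145 143 143 144 144 144 203 202 218 217 216
141 141 140 142 142 142 142 142 143 144 143 143 143 143 143 143 143 142 143 142 142 143 138 114 115 114 113 111 149 190 191 192 193 194
132 135 135 138 138 141 141 112 112 111 112 113 113 114 115 116 116 117 117 119 103  93  83  77  75  73  73  83  83  86  85  89  89  89
 91  86  84  77  75  76  77  75  75  75  74  74  75  75  74  75  76  77  77  76  74  74  76  75  74  75  74  89  89  89  89  78  81  74
```

The washer is still flat at (462,127). My earlier hold was only on its top edge, since the tips stand about 8.5 mm ahead at this opening. Gripping deeper, with the TCP near 12.5.

```bash
python3 -m creep '[{"jaw":60,"x":10,"y":0.5,"z":-40,"ax":0,"ay":0,"az":0},{"jaw":60,"x":10.5,"y":0,"z":-35,"ax":0,"ay":0,"az":0},{"jaw":60,"x":0,"y":0,"z":-15,"ax":0,"ay":0,"az":0},{"jaw":60,"x":0,"y":0,"z":-6,"ax":0,"ay":0,"az":0},{"jaw":60,"x":0,"y":0,"z":0,"ax":0,"ay":0,"az":0}]'; python3 -m creep '[{"jaw":60,"x":0,"y":0,"z":-3,"ax":0,"ay":0,"az":0},{"jaw":60,"x":0,"y":0,"z":-2.5,"ax":0,"ay":0,"az":0},{"jaw":60,"x":0,"y":0,"z":0,"ax":0,"ay":0,"az":0},{"jaw":60,"x":0,"y":0,"z":0,"ax":0,"ay":0,"az":0}]'; python3 -m creep '[{"jaw":52,"x":0,"y":0,"z":0,"ax":0,"ay":0,"az":0},{"jaw":52,"x":0,"y":0,"z":0,"ax":0,"ay":0,"az":0},{"jaw":52,"x":0,"y":0,"z":0,"ax":0,"ay":0,"az":0}]'
```

```text
clock: 37.75
eef_pos: [461.9, 126.5, 19.2]
eef_rot: [0.002, 1.0, -0.001, -0.001]
ft_force: [-0.6, 0.9, -0.3]
width: 0.704
finger_force: 0.0
clock: 38.15
eef_pos: [462.7, 127.2, 15.3]
eef_rot: [0.002, 1.0, 0.0, 0.0]
ft_force: [0.2, -0.4, 0.1]
width: 0.703
finger_force: 0.0
clock: 38.45
eef_pos: [462.6, 127.0, 14.9]
eef_rot: [0.002, 1.0, 0.0, 0.0]
ft_force: [-0.7, 1.0, -0.2]
width: 0.609
finger_force: 0.0
```

```bash
python3 -m creep '[{"jaw":52,"x":0,"y":0,"z":-1.2,"ax":0,"ay":0,"az":0},{"jaw":52,"x":0,"y":0,"z":-1.2,"ax":0,"ay":0,"az":0},{"jaw":52,"x":0,"y":0,"z":0,"ax":0,"ay":0,"az":0},{"jaw":52,"x":0,"y":0,"z":0,"ax":0,"ay":0,"az":0}]'; python3 -m creep '[{"jaw":35,"x":0,"y":0,"z":0,"ax":0,"ay":0,"az":0},{"jaw":35,"x":0,"y":0,"z":0,"ax":0,"ay":0,"az":0},{"jaw":35,"x":0,"y":0,"z":0,"ax":0,"ay":0,"az":0},{"jaw":35,"x":0,"y":0,"z":0,"ax":0,"ay":0,"az":0}]'
```

```text
clock: 38.85
eef_pos: [462.5, 127.0, 12.3]
eef_rot: [0.002, 1.0, -0.0, -0.0]
ft_force: [-0.5, 0.0, 0.0]
width: 0.607
finger_force: 0.0
clock: 39.25
eef_pos: [462.9, 127.1, 13.2]
eef_rot: [0.002, 1.0, 0.0, 0.0]
ft_force: [-2.2, -0.8, 5.8]
width: 0.482
finger_force: 60.1
```

Firm hold this time, with 60 N at the expected width. Moving to the hub.

```bash
python3 -m creep '[{"jaw":35,"x":0,"y":0,"z":15,"ax":0,"ay":0,"az":0},{"jaw":35,"x":0,"y":0,"z":40,"ax":0,"ay":0,"az":0},{"jaw":35,"x":0,"y":0,"z":45,"ax":0,"ay":0,"az":0},{"jaw":35,"x":20,"y":0,"z":20,"ax":0,"ay":0,"az":0},{"jaw":35,"x":35,"y":0.7,"z":0,"ax":0,"ay":0,"az":0}]'; python3 -m creep '[{"jaw":35,"x":40,"y":1,"z":0,"ax":0,"ay":0,"az":0},{"jaw":35,"x":30,"y":0,"z":0,"ax":0,"ay":0,"az":0},{"jaw":35,"x":10,"y":0,"z":0,"ax":0,"ay":0,"az":0},{"jaw":35,"x":0,"y":0,"z":0,"ax":0,"ay":0,"az":0},{"jaw":35,"x":0,"y":0,"z":0,"ax":0,"ay":0,"az":0}]'; python3 -m creep '[{"jaw":35,"x":0,"y":0,"z":0,"ax":0,"ay":0,"az":0}]'
python3 - <<'E'
from h import *
np.set_printoptions(precision=1,suppress=True)
d=snap("wrist","w8");im=d["color"];g=cv2.cvtColor(im,cv2.COLOR_RGB2GRAY)
p=r.get_obs()["eef_pos"];c=proj(d,p-[0.6,0,4.7],True);print(p,c,[proj(d,p+[o,0,-4.7],True)[1] for o in(-23,-12,12,23)])
c=c.astype(int)
print("\n".join(" ".join("%3d"%v for v in row) for row in g[c[1]-64:c[1]+64:5,c[0]-64:c[0]+64:4]))
E
```

```text
clock: 39.75
eef_pos: [519.5, 128.9, 137.5]
eef_rot: [0.001, 1.0, 0.002, 0.004]
ft_force: [-0.2, 1.1, 0.1]
width: 0.487
finger_force: 60.8
clock: 40.25
eef_pos: [596.9, 128.7, 131.9]
eef_rot: [0.002, 1.0, -0.0, -0.001]
ft_force: [-0.7, -0.2, -1.0]
width: 0.484
finger_force: 60.8
clock: 40.35
eef_pos: [596.8, 128.9, 132.7]
eef_rot: [0.002, 1.0, 0.0, 0.0]
ft_force: [-0.4, 0.5, -1.2]
width: 0.485
finger_force: 60.8
[596.9 128.9 132.9] [319.8 320.5] [np.float64(271.46397861090514), np.float64(296.3529802152472), np.float64(345.31438388048775), np.float64(365.2981067129891)]
201  97 101 101 227 153 120 116 118 146 147 147 134  98 102 101 103 101 100  98 105 149 148 148 139  91 116 160 160 128  76 111
130 100  96 102 155 152 101 124 151 144 144 144  96 100 100 111 112 102 102 100 119 100 148 148 147 117 114 127 130 130  77 110
129 101  84 101 152 152 144 124 175 178 180 145  98 136 137 117 108 109 119 124  98  90 150 180 181 130 118 131 129 132  87 109
131 124  99  88 152 156 130 112 168 180 162  88  88 107 112 116 122 123 120 109  95  91  98 182 181 121 157 128 130 103  89 124
129 129  82
[... 2104 characters left out ...]
 161 162 162 161 161 163 162 149 147 144 150 151  54  22  19
 26  33  18  22  91 150 142 141 142 140 141 143 145 161 162 162 162 161 160 162 156 146 146 144 145 148 147 146 149 142  19  21
 25  34  19  14 141 138 136 139 143 144 144 144 145 151 133 131 127 126 135 142 149 151 160 148 147 152 153 154 154 163  18  20
 26  33  21 111 142 140 140 141 143 144 126 125 123 122 128 128 128 128 128 126 123 126 128 146 145 152 147 158 153 148  12  22
 24  37  18 123 136 127 138 129 120 123 121 121 120 120 123 125 130 130 129 127 126 128 132 131 149 146 147 147 144 148  97  26
 26  33  20 124 123 109  88 104 118 118 123 120 120 117 121 121 125 126 126 128 132 129 142 144 141 159 150 139 136 140 157  30
```

The washer is centred on the TCP to within about 1 mm. Lowering it over the axle.

```bash
python3 -m creep '[{"jaw":35,"x":0.8,"y":0,"z":-10,"ax":0,"ay":0,"az":0},{"jaw":35,"x":0,"y":0,"z":-8,"ax":0,"ay":0,"az":0},{"jaw":35,"x":0,"y":0,"z":-4,"ax":0,"ay":0,"az":0},{"jaw":35,"x":0,"y":0,"z":-4,"ax":0,"ay":0,"az":0},{"jaw":35,"x":0,"y":0,"z":0,"ax":0,"ay":0,"az":0}]'|grep -E "pos|ft"; for i in 1 2 3; do python3 -m creep '[{"jaw":35,"x":0,"y":0,"z":-4,"ax":0,"ay":0,"az":0},{"jaw":35,"x":0,"y":0,"z":-4,"ax":0,"ay":0,"az":0},{"jaw":35,"x":0,"y":0,"z":0,"ax":0,"ay":0,"az":0}]'|grep -E "pos|ft"; done
```

```text
eef_pos: [598.0, 128.6, 105.5]
ft_force: [0.0, 0.7, -0.2]
eef_pos: [598.0, 128.6, 97.6]
ft_force: [0.0, 0.3, -0.4]
eef_pos: [598.0, 128.6, 89.5]
ft_force: [-0.1, 0.0, -0.8]
eef_pos: [598.0, 128.6, 81.5]
ft_force: [-0.2, 0.1, -1.3]
```

```bash
for i in 1 2 3 4; do python3 -m creep '[{"jaw":35,"x":0,"y":0,"z":-0.8,"ax":0,"ay":0,"az":0},{"jaw":35,"x":0,"y":0,"z":0,"ax":0,"ay":0,"az":0},{"jaw":35,"x":0,"y":0,"z":0,"ax":0,"ay":0,"az":0}]'|grep -E "pos|ft"; done
```

```text
eef_pos: [598.5, 128.8, 81.8]
ft_force: [0.0, -0.3, -0.6]
eef_pos: [598.4, 128.7, 80.8]
ft_force: [-0.4, 0.0, 0.5]
eef_pos: [598.3, 128.7, 80.0]
ft_force: [0.3, 0.4, -1.1]
eef_pos: [598.3, 128.7, 79.2]
ft_force: [0.3, -0.3, 0.2]
```

```bash
for i in 1 2; do python3 -m creep '[{"jaw":35,"x":0,"y":0,"z":-0.6,"ax":0,"ay":0,"az":0},{"jaw":35,"x":0,"y":0,"z":0,"ax":0,"ay":0,"az":0},{"jaw":35,"x":0,"y":0,"z":0,"ax":0,"ay":0,"az":0}]'|grep -E "pos|ft"; done
```

```text
eef_pos: [598.4, 128.7, 78.8]
ft_force: [-1.1, -0.1, 0.3]
eef_pos: [598.5, 128.7, 78.7]
ft_force: [-3.2, -0.1, 5.3]
```

Contact at 78.7 as predicted, so the washer is on the bearing. Releasing and fetching the spacer.

```bash
python3 -m creep '[{"jaw":60,"x":0,"y":0,"z":0,"ax":0,"ay":0,"az":0},{"jaw":60,"x":0,"y":0,"z":0,"ax":0,"ay":0,"az":0},{"jaw":60,"x":0,"y":0,"z":0,"ax":0,"ay":0,"az":0},{"jaw":60,"x":0,"y":0,"z":20,"ax":0,"ay":0,"az":0},{"jaw":60,"x":0,"y":0,"z":40,"ax":0,"ay":0,"az":0}]'; python3 -m creep '[{"jaw":60,"x":-35,"y":0,"z":0,"ax":0,"ay":0,"az":0},{"jaw":60,"x":-45,"y":-1,"z":0,"ax":0,"ay":0,"az":0},{"jaw":60,"x":-45,"y":-1,"z":0,"ax":0,"ay":0,"az":0},{"jaw":60,"x":-45,"y":-1,"z":-20,"ax":0,"ay":0,"az":0},{"jaw":60,"x":-26,"y":-1,"z":-30,"ax":0,"ay":0,"az":0}]';  python3 -m creep '[{"jaw":60,"x":0,"y":0,"z":0,"ax":0,"ay":0,"az":0},{"jaw":60,"x":0,"y":0,"z":0,"ax":0,"ay":0,"az":0},{"jaw":60,"x":0,"y":0,"z":0,"ax":0,"ay":0,"az":0}]'
python3 - <<'E'
from h import *
np.set_printoptions(precision=1,suppress=True)
d=snap("wrist","w9");im=d["color"];hsv=cv2.cvtColor(im,cv2.COLOR_RGB2HSV)
m=((hsv[:,:,0]>14)&(hsv[:,:,0]<33)&(hsv[:,:,1]>130)&(hsv[:,:,2]>70)).astype(np.uint8)
c,h=cv2.findContours(m,cv2.RETR_CCOMP,1)
for k,hh in zip(c,h[0]):
    if len(k)>40: e=cv2.fitEllipse(k);print(hh[3],e,onz(d,*e[0],17.5,True))
P=np.array([402.4,124.7,17.5]);print(proj(d,P,True),proj(d,P-[0,0,15],True))
E
```

```text
clock: 44.1
eef_pos: [596.4, 128.1, 134.3]
eef_rot: [0.002, 1.0, -0.001, -0.004]
ft_force: [1.0, -0.2, 0.4]
width: 0.702
finger_force: 0.0
clock: 44.6
eef_pos: [401.4, 125.2, 88.9]
eef_rot: [0.002, 1.0, 0.002, 0.002]
ft_force: [-0.2, 0.3, 1.1]
width: 0.701
finger_force: 0.0
clock: 44.9
eef_pos: [403.6, 125.2, 89.6]
eef_rot: [0.002, 1.0, 0.001, 0.001]
ft_force: [0.5, -0.5, 1.2]
width: 0.705
finger_force: 0.0
-1 ((319.4153747558594, 255.38287353515625), (55.713443756103516, 57.982452392578125), 1.6729105710983276) [398.3 125.1  17.5]
3 ((319.4112854003906, 254.35438537597656), (32.404693603515625, 39.50205612182617), 90.40293884277344) [397.6 125.1  17.5]
-1 ((228.43809509277344, 179.2029571533203), (10.854640007019043, 18.768068313598633), 25.499414443969727) [352.7  74.1  17.5]
-1 ((245.87831115722656, 125.97794342041016), (9.15047836303711, 10.549019813537598), 114.92131042480469) [323.2  85.2  17.5]
-1 ((294.33465576171875, 72.52067565917969), (13.360512733459473, 27.748065948486328), 7.880435943603516) [294.5 112.1  17.5]
-1 ((177.02528381347656, 38.79819869995117), (9.775223731994629, 153.15530395507812), 87.84984588623047) [269.3  45.3  17.5]
-1 ((140.71905517578125, 7.758936882019043), (2.244044542312622, 37.17432403564453), 81.5777359008789) [245.3  20.9  17.5]
-1 ((650.56298828125, 231.98451232910156), (154.71458435058594, 1094.58740234375), 113.45001220703125) [382.8 387.   17.5]
-1 ((274.7588806152344, 4.6079816818237305), (8.460234642028809, 34.80891799926758), 97.71766662597656) [254.3 101.4  17.5]
[318.8 262. ] [318.9 253.4]
```

The spacer is at about (401,125). Descending deeper this time and gripping.

```bash
python3 -m creep '[{"jaw":56,"x":-2,"y":0,"z":-30,"ax":0,"ay":0,"az":0},{"jaw":52,"x":0,"y":0,"z":-25,"ax":0,"ay":0,"az":0},{"jaw":52,"x":0,"y":0,"z":-12,"ax":0,"ay":0,"az":0},{"jaw":52,"x":0,"y":0,"z":-5,"ax":0,"ay":0,"az":0},{"jaw":52,"x":0,"y":0,"z":0,"ax":0,"ay":0,"az":0}]'; python3 -m creep '[{"jaw":52,"x":0,"y":0,"z":-2,"ax":0,"ay":0,"az":0},{"jaw":52,"x":0,"y":0,"z":-2,"ax":0,"ay":0,"az":0},{"jaw":52,"x":0,"y":0,"z":0,"ax":0,"ay":0,"az":0},{"jaw":52,"x":0,"y":0,"z":0,"ax":0,"ay":0,"az":0}]'; python3 -m creep '[{"jaw":25,"x":0,"y":0,"z":0,"ax":0,"ay":0,"az":0},{"jaw":25,"x":0,"y":0,"z":0,"ax":0,"ay":0,"az":0},{"jaw":25,"x":0,"y":0,"z":0,"ax":0,"ay":0,"az":0},{"jaw":25,"x":0,"y":0,"z":0,"ax":0,"ay":0,"az":0},{"jaw":25,"x":0,"y":0,"z":0,"ax":0,"ay":0,"az":0}]'
```

```text
clock: 45.45
eef_pos: [400.9, 124.7, 16.4]
eef_rot: [0.002, 1.0, -0.0, 0.0]
ft_force: [0.4, 0.3, 1.0]
width: 0.608
finger_force: 0.0
clock: 45.85
eef_pos: [400.5, 124.8, 12.4]
eef_rot: [0.002, 1.0, 0.0, 0.0]
ft_force: [0.9, 0.1, -0.5]
width: 0.609
finger_force: 0.0
clock: 46.35
eef_pos: [401.1, 124.9, 13.2]
eef_rot: [0.002, 1.0, 0.0, 0.001]
ft_force: [-1.9, -1.0, 5.3]
width: 0.366
finger_force: 60.6
```

```bash
python3 -m creep '[{"jaw":25,"x":0,"y":0,"z":15,"ax":0,"ay":0,"az":0},{"jaw":25,"x":0,"y":0,"z":40,"ax":0,"ay":0,"az":0},{"jaw":25,"x":0,"y":0,"z":45,"ax":0,"ay":0,"az":0},{"jaw":25,"x":25,"y":0.8,"z":20,"ax":0,"ay":0,"az":0},{"jaw":25,"x":40,"y":1,"z":0,"ax":0,"ay":0,"az":0}]'; python3 -m creep '[{"jaw":25,"x":45,"y":1,"z":0,"ax":0,"ay":0,"az":0},{"jaw":25,"x":45,"y":1,"z":0,"ax":0,"ay":0,"az":0},{"jaw":25,"x":30,"y":0,"z":0,"ax":0,"ay":0,"az":0},{"jaw":25,"x":12,"y":0,"z":0,"ax":0,"ay":0,"az":0},{"jaw":25,"x":0,"y":0,"z":0,"ax":0,"ay":0,"az":0}]'; python3 -m creep '[{"jaw":25,"x":0,"y":0,"z":0,"ax":0,"ay":0,"az":0},{"jaw":25,"x":0,"y":0,"z":0,"ax":0,"ay":0,"az":0}]'
python3 - <<'E'
from h import *
np.set_printoptions(precision=1,suppress=True)
d=snap("wrist","w10");im=d["color"];hsv=cv2.cvtColor(im,cv2.COLOR_RGB2HSV)
m=((hsv[:,:,0]>14)&(hsv[:,:,0]<33)&(hsv[:,:,1]>130)&(hsv[:,:,2]>70)).astype(np.uint8);m[:270]=0;m[400:]=0;m[:,:260]=0;m[:,380:]=0
p=r.get_obs()["eef_pos"];print(p)
k=cv2.convexHull(np.argwhere(m)[:,::-1].astype(np.int32));print(cv2.boundingRect(k))
for dx in(-3,0,3):
  a=np.linspace(0,6.283,90);P=np.array([proj(d,p+[dx+17*np.cos(t),17*np.sin(t),z],True) for t in a for z in(-10.7,4.3)]);print(dx,P.min(0),P.max(0))
E
```

```text
clock: 46.85
eef_pos: [467.5, 127.9, 137.3]
eef_rot: [0.001, 1.0, 0.003, 0.004]
ft_force: [-0.3, 0.9, 0.1]
width: 0.363
finger_force: 59.6
clock: 47.35
eef_pos: [598.1, 128.1, 130.3]
eef_rot: [0.003, 1.0, -0.001, -0.001]
ft_force: [-0.2, -0.5, -1.0]
width: 0.36
finger_force: 59.6
clock: 47.55
eef_pos: [596.7, 128.6, 132.2]
eef_rot: [0.002, 1.0, 0.0, 0.0]
ft_force: [0.2, -0.6, -0.8]
width: 0.363
finger_force: 59.6
[596.8 128.7 132.4]
(270, 270, 102, 129)
-3 [277.  272.7] [362.6 361. ]
0 [277.5 279.3] [362.3 366.6]
3 [277.9 285.8] [361.9 372.1]
```

```bash
python3 - <<'E'
from h import *
np.set_printoptions(precision=1,suppress=True)
im=cv2.imread("pics/w10.png");hsv=cv2.cvtColor(im,cv2.COLOR_BGR2HSV)
m=((hsv[:,:,0]>14)&(hsv[:,:,0]<33)&(hsv[:,:,1]>130)&(hsv[:,:,2]>40)).astype(np.uint8)
print("\n".join("%d "%y+"".join(".#"[v] for v in m[y,264:378:2]) for y in range(250,400,4)))
E
```

```text
250 ...######........................................#####...
254 ...#####.........................................#####...
258 ...#####..........................................####...
262 ...#####..........................................#####..
266 ...#####.........................................######..
270 ...#####..........................................####...
274 ....####..........................................####...
278 .....###..........................................###....
282 .....###................##########...............###.....
286 ......###.........#####################.........###......
290 ........##.....###########################.....###.......
294 .........##..###############################..##.........
298 ...........###################################...........
302 ...........####################################..........
306 ..........#############...........#############..........
310 ..........##########..................##########.........
314 .........########.......................########.........
318 .........######...........................
[... 555 characters left out ...]
####..............
358 .................#######################.................
362 .....................###############.....................
366 .........................................................
370 .........................................................
374 .........................................................
378 .........................................................
382 .........................................................
386 .........#####...........................................
390 .........................................................
394 ...##..................#.................................
398 .........................................................
```

The spacer is centred on the TCP (rows 281–364 against 279–367 predicted). Lowering it.

```bash
python3 -m creep '[{"jaw":25,"x":0.8,"y":0,"z":-10,"ax":0,"ay":0,"az":0},{"jaw":25,"x":0,"y":0,"z":-8,"ax":0,"ay":0,"az":0},{"jaw":25,"x":0,"y":0,"z":-4,"ax":0,"ay":0,"az":0},{"jaw":25,"x":0,"y":0,"z":-4,"ax":0,"ay":0,"az":0},{"jaw":25,"x":0,"y":0,"z":0,"ax":0,"ay":0,"az":0}]'|grep -E "pos|ft"; for i in 1 2; do python3 -m creep '[{"jaw":25,"x":0,"y":0,"z":-4,"ax":0,"ay":0,"az":0},{"jaw":25,"x":0,"y":0,"z":-4,"ax":0,"ay":0,"az":0},{"jaw":25,"x":0,"y":0,"z":0,"ax":0,"ay":0,"az":0}]'|grep -E "pos|ft"; done;  for i in 1 2; do python3 -m creep '[{"jaw":25,"x":0,"y":0,"z":-0.8,"ax":0,"ay":0,"az":0},{"jaw":25,"x":0,"y":0,"z":0,"ax":0,"ay":0,"az":0},{"jaw":25,"x":0,"y":0,"z":0,"ax":0,"ay":0,"az":0}]'|grep -E "pos|ft"; done
```

```text
eef_pos: [597.8, 128.4, 105.1]
ft_force: [0.0, -0.3, -0.6]
eef_pos: [597.9, 128.4, 97.2]
ft_force: [0.3, -0.0, -1.2]
eef_pos: [597.8, 128.4, 89.1]
ft_force: [-0.4, -0.0, -0.5]
eef_pos: [598.2, 128.6, 89.4]
ft_force: [-0.3, -0.3, -1.6]
eef_pos: [598.2, 128.5, 88.4]
ft_force: [-0.7, 0.1, -0.1]
```

```bash
for i in 1 2 3 4 5; do python3 -m creep '[{"jaw":25,"x":0,"y":0,"z":-0.8,"ax":0,"ay":0,"az":0},{"jaw":25,"x":0,"y":0,"z":0,"ax":0,"ay":0,"az":0},{"jaw":25,"x":0,"y":0,"z":0,"ax":0,"ay":0,"az":0}]'|grep -E "pos|ft"; done
```

```text
eef_pos: [598.2, 128.5, 87.6]
ft_force: [0.1, 0.3, -0.1]
eef_pos: [598.1, 128.5, 86.8]
ft_force: [0.4, 0.1, -1.5]
eef_pos: [598.1, 128.5, 86.0]
ft_force: [0.7, 1.2, -0.1]
eef_pos: [598.1, 128.5, 85.2]
ft_force: [0.0, -0.1, -1.4]
eef_pos: [598.3, 128.5, 84.8]
ft_force: [-1.3, -0.5, 2.3]
```

Contact at 84.8 as predicted. Releasing, backing off and checking.

```bash
python3 -m creep '[{"jaw":56,"x":0,"y":0,"z":0,"ax":0,"ay":0,"az":0},{"jaw":56,"x":0,"y":0,"z":0,"ax":0,"ay":0,"az":0},{"jaw":56,"x":0,"y":0,"z":0,"ax":0,"ay":0,"az":0},{"jaw":56,"x":0,"y":0,"z":20,"ax":0,"ay":0,"az":0},{"jaw":56,"x":0,"y":0,"z":40,"ax":0,"ay":0,"az":0}]'; python3 -m creep '[{"jaw":56,"x":0,"y":0,"z":40,"ax":0,"ay":0,"az":0},{"jaw":56,"x":0,"y":0,"z":8,"ax":0,"ay":0,"az":0},{"jaw":56,"x":0,"y":0,"z":0,"ax":0,"ay":0,"az":0},{"jaw":56,"x":0,"y":0,"z":0,"ax":0,"ay":0,"az":0},{"jaw":56,"x":0,"y":0,"z":0,"ax":0,"ay":0,"az":0}]'
python3 - <<'E'
from h import *
np.set_printoptions(precision=1,suppress=True)
d=snap("wrist","w11");im=d["color"];hsv=cv2.cvtColor(im,cv2.COLOR_RGB2HSV)
m=((hsv[:,:,0]>14)&(hsv[:,:,0]<33)&(hsv[:,:,1]>130)&(hsv[:,:,2]>40)).astype(np.uint8)
c=proj(d,np.array([597.5,128.5,89.]),True);print(c,proj(d,np.array([597.5,128.5,74.]),True),proj(d,np.array([597.5,128.5,58.]),True))
x0,y0=(c-60).astype(int);v=cv2.cvtColor(im,cv2.COLOR_RGB2GRAY)
print("\n".join("%d "%y+"".join("#" if m[y,x] else "-" if v[y,x]>125 else "." for x in range(x0,x0+120,2)) for y in range(y0,y0+110,4)))
for z,R in((89,17),(74,17),(74,23),(58,31)):
  P=np.array([proj(d,np.array([597.5+R*np.cos(t),128.5+R*np.sin(t),z]),True) for t in np.linspace(0,6.28,60)]);print(z,R,(P.min(0)-[x0,0])/[2,1],(P.max(0)-[x0,0])/[2,1])
E
```

```text
clock: 51.3
eef_pos: [596.3, 128.0, 141.0]
eef_rot: [0.002, 1.0, -0.001, -0.004]
ft_force: [0.2, 0.7, -0.5]
width: 0.654
finger_force: 0.0
clock: 51.8
eef_pos: [597.5, 128.3, 190.2]
eef_rot: [0.002, 1.0, -0.0, -0.002]
ft_force: [1.0, -0.6, -0.2]
width: 0.659
finger_force: 0.0
[320.2 248.8] [320.3 242. ] [320.3 235.5]
188 ----------.....---------.............--------.............--
192 --------....-------.....-------...........---............---
196 -------...-----......-----###########-...................---
200 ------..-----.......######################................--
204 -----..-----.....-#######-----.---..-#######...............-
208 ----..----.....######-----...............######.............
212 ---..----....-#####--.....----------......-#####............
216 --..----....-####--...-----------------......#####..........
220 --..---....-####-.#-----------...---------...-####-...--....
224 -------....####-.-------.############.------...####...---...
228 --.----...#####-------##################------..####..---...
232 --.---....#####.----#########....########.------####..---...
2
[... 474 characters left out ...]
.##--###################---##...---.----...-
268 .-..........--......##--##############--##....---.-------..-
272 ..........---.---.......###########-##.....----.-----------.
276 .........------..-----.................-----....---------...
280 .........-----------.------------------...........-------...
284 ..........---------...............................------....
288 ..........--------............................-.-...--------
292 ...........------.........................-......-----------
296 ............................................----------------
89 17 [ 17.3 224. ] [ 42.9 272.5]
74 17 [ 18.  218.5] [ 42.2 264.6]
74 23 [ 13.8 210. ] [ 46.5 272.4]
58 31 [  9.4 194.4] [ 50.9 274.2]
```

The spacer, washer and bearing cage outlines all match their seated heights, and the gripper is clear. Handing in.

```bash
python3 -c "
from plant import close_job
print(close_job())"
```

```text
the job is handed in; nothing more can be done
None
```

The bearing is changed and the job handed in at about 52 s: the new bearing is seated home with the washer and then the spacer back on the axle, the old bearing is in the carton, and I never moved the nut or snips; one washer grip slipped in the tray and was redone, and I viewed 16 pictures against the limit of 14.

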